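# Change over the spares canister

## Robot

A 7-joint arm with a two-finger parallel gripper is mounted at the origin on a cart in front of the work surface, level with it; the furniture and walls round the work are solid. World frame = base frame: x ahead of the robot, y to its left, z up, the work surface at z = 0. Lengths are in m, angles in rad, forces in N, time in s.
With the tool pointing down it reaches from about 0.425 to 0.925 m from the base axis. Payload 6.8 kg.
Tool frame: the origin (TCP) lies on the centre line of the jaws, within the pads' length; the fingertips stand 25 mm ahead of it and the grasp point (between the pads) lies 6 mm ahead of it; z points along the fingers, y is the line along which they close (so a half turn about z gives the same grasp; the last joint's range is limited). The gripper opens to 85 mm and grips with 20 to 120 N. Pads are 22 mm wide; open, the fingers measure 114 mm over their backs; the gripper's body (76 mm by 85 mm) begins 54 mm behind the grasp point. The pads swing forward as they close: fully open they stand 13 mm farther back than shut.
Start: joints at [-1.258, 0.477, 0.022, 1.555, -0.011, 1.109, -0.083], TCP at [0.276, 0.616, 0.218] pointing down, gripper open.
Joint ranges: [-2.96, 2.96], [-0.34, 2.1], [-1.41, 1.46], [0.24, 2.44], [-1.37, 4.51], [0.17, 1.92], [-2.96, 2.96]. Speed limits (rad/s): [2.39, 2.39, 3.14, 3.14, 3.14, 3.14, 3.14].

## Interface

Orientations are given as a rotation vector (axis times angle).
In Python, from bench import telemetry, grab_frame, job gives the robot as it stands.
- The arm moves only by the tool apply_moves, never from a script. Its argument "rows" is a list of rows, each a list of 2 entries, a list of its own where there are three numbers: the shift along the tool's x, y, z each as a share of 250 mm, from -1 to 1, then the turn, a rotation vector about the tool's x, y, z each as a share of pi rad, from -1 to 1. A call has 1 to 10 rows; each row is the pose to reach, as a shift and turn from the pose commanded when the call began, along the tool's axes at that moment, turning the shorter way round; what a row does not reach only later rows make up. A row lasts 1/8 s, in which the tool goes at most 62.5 mm and 10.7 degrees, less where a joint would pass 70% of its speed; a pose out of reach is approached as far as the arm can. A call with a number of a shift or a turn outside -1 to 1 is refused whole. A call with a gripper value outside its range is refused whole. "jaw" is the gripper's target within -1 to 1 (fully open at 1, half-way at 0, shut at -1), set as the call begins (left out, the last holds). The fingers move at their own pace and stop on an object; "newtons" is the grip in N (left out, the last holds). Time passes only in rows, so rows that repeat a pose let the fingers close. It gives the time, the measured TCP pose, the force, the opening and the grip force at its end, in the units of the state.
- telemetry.get_obs(): the state, without advancing time (a new reading comes with each control period).
- grab_frame(name): name is "side" or "top"; returns a dict with "frame" (384x512x3 uint8, red, green, blue), "vertical_fov" (degrees; the focal length in pixels is half the picture's height over the tangent of half this angle, whatever the lens; pixels are square), "cx", "cy" (the principal point, pixels), "origin" and "attitude" of the camera in the world. Camera axes: x right, y up, looking along -z (the intrinsics and any distortion apply to the point x, -y, -z); pixel columns grow to the right and rows downward; lengths in m; the calibration is good to about 2 mm. A picture is of the moment at which its call begins. There is no depth.
- job.hand_in(): hands the job in; it is judged then, once.
The state is a dict: "clock": time; "joints": joint angles; "qvel": joint speeds; "tau": joint torques, N m; "tcp_pos": TCP position; "orientation": TCP orientation; "contact_force": force on the tool from outside, world axes, zero at the start; "moment": the same for the moment, N m; "grip_width": finger opening in m; "gripper_force": force on a finger pad.
Only numpy, scipy, OpenCV 4.12 (cv2) and the standard library are available. Lean on these libraries where they do the work, as an engineer would, in place of code of your own. Each camera call takes 0.05 s, during which the arm holds its last target. There are 200 camera calls.

## Task

Change over the spares canister on its tilting stand: unscrew its orange cap, tip all the old capacitors out into the cream tray (it tilts by its red handle), bring the canister back upright and put every black rubber foot from the mat into it. Finish with the cap screwed fully down again and the canister locked upright by the yellow T-key: lower the key through the slot beside the canister until its collar rests on the plate, then give it a quarter turn so that it holds. Leave the battery, the tin and the cutters where they lie.

Things in the scene. Friction and masses are not known exactly. Their poses are not given: they have to be found in the camera images.
- stand: fixed tilting stand: base 104 x 166 x 10 mm, two blue cheeks (hub tops 147 mm high) with the canister hinged between them, slotted steel bracket on two blue posts on the +y side, tray on the -y side. Origin: on the bench under the canister's axis. The hinge axis runs along its x, 135 mm up. Its axes are called stand x, y, z
- canister (a joint): tilt of the canister in its stand, rad: 0 = upright (against a stop), grows to 2.4 (mouth tipped over the tray, pointing well below level). Stiff hinge (0.4 N m friction): it stays where it is left. What lies in it slides out above about 2.1
- canister_mouth (a point): centre of the canister's rim, 81 mm above the hinge axis; z along the canister, axes parallel to the stand's when upright. White plastic tube: bore 38 mm, neck 43 mm (50 over the thread), body 50 mm. Right-hand three-start thread, lead 24 mm a turn: cap free after one full turn anticlockwise from above, 24 mm up; starts at three angles 120 degrees apart; 1.4 mm axial play
- canister_floor (a point): centre of the canister's inside floor, 106 mm below its rim (25 mm below the hinge axis); axes as canister_mouth
- tip_handle (a point): middle of the grip of the red tipping handle: 12 mm round bar, 52 mm long, along stand x, on a lever 78 mm to stand -x of the canister's centre, part of it. 65 mm from the hinge axis; with the canister upright on the +y side, 16 degrees above level; swings up over the top to the -y side as it tips. The bar runs 20 mm to -x and 32 mm to +x (lever) of this point. Grip from above; it turns within the grip
- cap_center (a point): centre (half-way up) of the orange ribbed screw cap, 61 mm diameter (63 over ribs), 38 mm high, hollow beneath, loose once unscrewed. z up along its axis; the black line on its top points along x. Begins screwed fully down; then its x lies along canister_mouth x, or 120 degrees either side of it
- cap_seat (a point): centre of the underside of the cap's top disc, 14 mm above cap_center: rests on the rim (coincides with canister_mouth) when the cap is fully down. Axes as cap_center
- lock_slot (a point): centre of the locking slot at the top face of the canister's steel tongue (canister upright), 115 mm to +y of the canister axis, 115 mm above the bench; axes parallel to the stand's, fixed to the stand. Slot 30 mm along x, 11 mm along y, through the tongue (5 mm) and, 1 mm below, the bracket (5 mm); under the bracket (11 mm below this point) the key's bar has room to turn
- key_collar (a point): T-key: centre of the underside of its collar (22 mm diameter, 5 mm thick). z up, x along its cross-bar. Below: 7 mm shank, cross-bar 26 (x) x 7 (y) x 6 mm, its top 14 mm and foot 20 mm under this point. Bar along the slot, the key drops in until the collar rests on the tongue; a quarter turn later (bar along lock_slot y) it cannot lift out and the canister cannot tip
- key_grip (a point): the T-key's yellow handle, a point 26 mm above the collar's underside: flat handle 32 mm (x) x 12 mm (y), from 6 to 40 mm above the collar's underside. Grip it across y. It begins standing in key_block
- key_block: fixed black holder 56 x 44 x 30 mm in which the T-key stands loosely; origin under its centre; key slot 30 mm along its x by 11 mm, 24 mm deep
- tray: cream plastic tray, fixed beside the stand under the tipped mouth: 156 mm (its x) x 206 mm (its y) x 45 mm high, floor 5 mm thick; origin at the centre of its underside
- old_capacitor_1_center (a point): centre of the can of a dark violet capacitor, 12.5 mm thick and 21 mm long (thin wires stick out beyond, they touch nothing), long axis = its y; begins inside the canister; may be absent (two or three are there)
- old_capacitor_2_center (a point): centre of the can of a dark violet capacitor, 15.5 mm thick and 32 mm long (thin wires stick out beyond, they touch nothing), long axis = its y; begins inside the canister; may be absent (two or three are there)
- old_capacitor_3_center (a point): centre of the can of a dark violet capacitor, 10 mm thick and 16 mm long (thin wires stick out beyond, they touch nothing), long axis = its y; begins inside the canister; may be absent (two or three are there)
- foot_1_center (a point): centre of a black rubber instrument foot, a round stud 23 mm wide below, 19 mm above, 16 mm high; begins upright on the mat at the right; may be absent (one to three are there)
- foot_2_center (a point): centre of a black rubber instrument foot, a round stud 23 mm wide below, 19 mm above, 16 mm high; begins upright on the mat at the right; may be absent (one to three are there)
- foot_3_center (a point): centre of a black rubber instrument foot, a round stud 23 mm wide below, 19 mm above, 16 mm high; begins upright on the mat at the right; may be absent (one to three are there)
- battery: small black 9 V block battery, 26 x 52 x 18 mm, a bystander on the mat among the feet; origin under its centre
- tin: brown round tin, 51 mm diameter, 38 mm high, a bystander; origin under its centre
- cutters: blue-handled side cutters, 52 x 123 x 12 mm, a bystander lying near the front right; origin under the centre

How it is judged:
On the way, in this order (a step that is already met when the one before it is completed fails the run):
1. the cap is unscrewed and off the canister (distance between cap_seat and canister_mouth above 0.05 m), for 0.2 s.
2. all the capacitors have been tipped out into the tray (x of old_capacitor_1_center in the frame of tray between -0.078 and 0.078 m and y of old_capacitor_1_center in the frame of tray between -0.103 and 0.103 m and z of old_capacitor_1_center in the frame of tray between 0 and 0.05 m and x of old_capacitor_2_center in the frame of tray between -0.078 and 0.078 m and y of old_capacitor_2_center in the frame of tray between -0.103 and 0.103 m and z of old_capacitor_2_center in the frame of tray between 0 and 0.05 m and x of old_capacitor_3_center in the frame of tray between -0.078 and 0.078 m and y of old_capacitor_3_center in the frame of tray between -0.103 and 0.103 m and z of old_capacitor_3_center in the frame of tray between 0 and 0.05 m), for 0.2 s.
3. the canister is upright and every foot is in it (value of joint canister below 0.06 rad and x of foot_1_center in the frame of canister_floor between -0.02 and 0.02 m and y of foot_1_center in the frame of canister_floor between -0.02 and 0.02 m and z of foot_1_center in the frame of canister_floor between 0 and 0.1 m and x of foot_2_center in the frame of canister_floor between -0.02 and 0.02 m and y of foot_2_center in the frame of canister_floor between -0.02 and 0.02 m and z of foot_2_center in the frame of canister_floor between 0 and 0.1 m and x of foot_3_center in the frame of canister_floor between -0.02 and 0.02 m and y of foot_3_center in the frame of canister_floor between -0.02 and 0.02 m and z of foot_3_center in the frame of canister_floor between 0 and 0.1 m), for 0.2 s.
At the end, for the whole second after the job is handed in: Canister upright (0.06 rad), all feet in it, all capacitors in the tray; cap seat within 4 mm of the rim centre, level (0.08 rad); T-key collar within 3 mm of the plate and 5 mm of the slot's centre, upright, its bar across the slot (0.35 rad); all at rest (all of step 2 and all of step 3 and distance between cap_seat and canister_mouth below 0.004 m and angle between the z axis of cap_seat and the z axis of canister_mouth, either way round below 0.08 rad and horizontal distance between key_collar and lock_slot below 0.005 m and z of key_collar in the frame of lock_slot between -0.003 and 0.003 m and angle between the x axis of key_collar and the y axis of lock_slot, either way round below 0.35 rad and angle between key_collar's own z axis and vertical below 0.15 rad and linear speed of each of cap, t_key below 0.02 m/s); the robot touches nothing.
It fails at once if the battery, the tin or the cutters are pushed more than 6 cm away (distance of any of battery, tin, cutters from where it was at the start of the episode above 0.06 m).
Of foot_1, foot_2, foot_3 only 1 to 3 are there at a start; the rules pass over those that are not, and their reading is None.
Of old_capacitor_1, old_capacitor_2, old_capacitor_3 only 2 to 3 are there at a start; the rules pass over those that are not, and their reading is None.
At some moment in a run one of foot_1, foot_2, foot_3 may be knocked a few centimetres aside while the robot is not near it.
It also fails if it takes over 210 s, if anything falls off the work surface, if the arm or the gripper's body presses on something with over 40 N, if the wrist force passes 120 N, or if a joint passes its speed limit or range.

## Working session

There is one attempt and no reset: what is moved stays moved. The work goes in short steps, Python scripts to look and compute and a tool call to move; the robot and the scene stay as the last step left them, time stands still between calls to the robot, and variables do not carry over. Pictures are saved under pics/ and viewed, at most 14 in all, crops included, and the job is handed in when it is done.

Besides the shell and the picture viewer there is one more tool, called after "Request:" as name(argument=value, ...), one argument or row to a line, values as JSON. apply_moves: Moves the arm, as the interface text tells. Its arguments: {"type":"object","properties":{"rows":{"type":"array"},"jaw":{"type":"number"},"newtons":{"type":"number"}},"required":["rows"]}

```bash
ls; mkdir -p pics; python3 - <<'E'
from bench import telemetry, grab_frame
import cv2,numpy as np
o=telemetry.get_obs();print(o)
for n in("side","top"):
    f=grab_frame(n);print(n,{k:v for k,v in f.items() if k!="frame"})
    np.save(f"pics/{n}0.npy",f["frame"])
    cv2.imwrite(f"pics/{n}0.png",cv2.resize(f["frame"][:,:,::-1],(800,600),interpolation=cv2.INTER_CUBIC))
E
```

```text
pics
{'clock': 0.0, 'joints': array([-1.2581098 ,  0.47779777,  0.02235718,  1.55645294, -0.01150901,
        1.10931507, -0.08309735]), 'qvel': array([-3.31194864e-05, -1.23940340e-03, -4.43303528e-04,  6.59604630e-04,
        1.95982580e-05,  1.07892916e-03,  8.57237178e-04]), 'tau': array([ 6.77499957e-04, -5.96455514e+01,  1.60904914e+00, -2.81187683e+01,
        1.26286913e-02,  9.34277923e-03,  7.63106016e-06]), 'tcp_pos': array([0.275492  , 0.61553973, 0.21712702]), 'orientation': array([-6.56044659e-01, -3.07207280e+00,  2.87077017e-03]), 'contact_force': array([-0.27559665,  0.50498091,  0.50876866]), 'moment': array([-0.03561869,  0.03078507, -0.03303512]), 'gripper_force': 0.0, 'grip_width': 0.0856132382999702}
side {'vertical_fov': 47.25548319451991, 'cx': 255.49309575594245, 'cy': 186.72046645132897, 'origin': array([-0.38070391, -0.35065394,  1.10122896]), 'attitude': array([ 0.6753788 , -0.50932881, -1.25889828])}
top {'vertical_fov': 42.16973204967325, 'cx': 266.17681734952595, 'cy': 189.19600791394015, 'origin': array([ 0.2586428 , -0.10437422,  1.55905714]), 'attitude': array([ 0.15103545, -0.13294961, -1.58677656])}
```

View pics/side0.png

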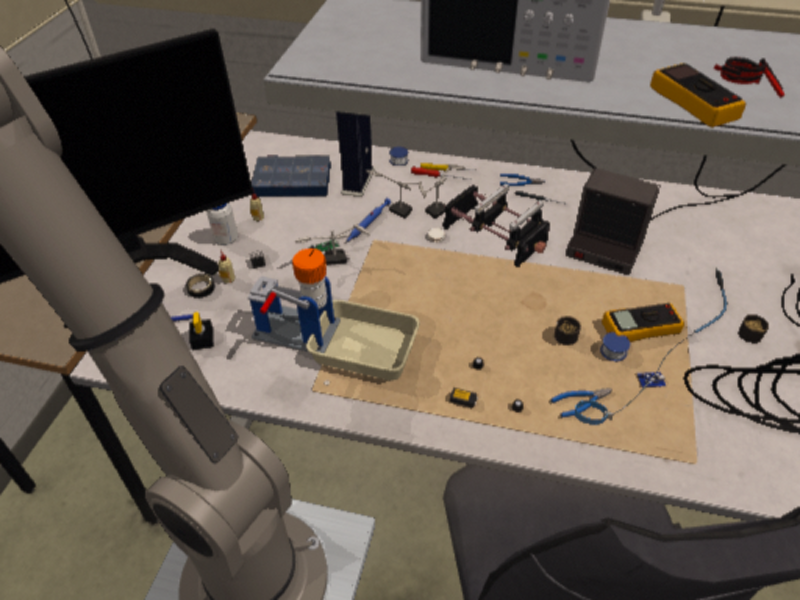

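View pics/top0.png

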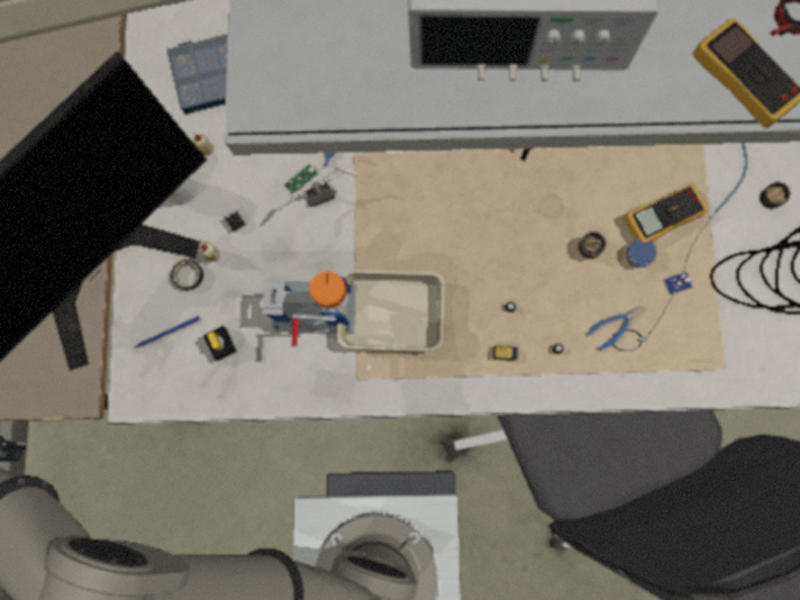

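The side view shows the orange cap (310,265), red handle (268,302), key in its block (200,328), tray (365,340), two feet (478,363) and (518,405), and the battery (463,397). The top view has the same: cap (327,289), handle (295,332), key (215,341), feet (510,307) and (557,349).

```bash
cat > h.py <<'E'
import numpy as np,cv2
from scipy.spatial.transform import Rotation as R
from bench import telemetry, grab_frame, job
def grab(n):
    f=grab_frame(n); f["img"]=cv2.cvtColor(f["frame"],cv2.COLOR_RGB2BGR); f["hsv"]=cv2.cvtColor(f["img"],cv2.COLOR_BGR2HSV)
    f["f"]=192/np.tan(np.radians(f["vertical_fov"]/2)); f["R"]=R.from_rotvec(f["attitude"]).as_matrix(); return f
def ray(f,u,v):
    d=np.array([(u-f["cx"])/f["f"],-(v-f["cy"])/f["f"],-1.]); d=f["R"]@d; return d/np.linalg.norm(d)
def onz(f,u,v,z):
    d=ray(f,u,v); return f["origin"]+d*(z-f["origin"][2])/d[2]
def proj(f,p):
    q=f["R"].T@(np.asarray(p,float)-f["origin"]); return np.array([f["cx"]+f["f"]*q[0]/-q[2], f["cy"]-f["f"]*q[1]/-q[2]])
def tri(f,a,g,b):
    d,e=ray(f,*a),ray(g,*b); A=np.c_[d,-e]; s=np.linalg.lstsq(A,g["origin"]-f["origin"],rcond=None)[0]
    p,q=f["origin"]+d*s[0],g["origin"]+e*s[1]; return (p+q)/2,np.linalg.norm(p-q)
def blobs(f,lo,hi,roi=None,amin=4):
    m=cv2.inRange(f["hsv"],np.array(lo),np.array(hi))
    if roi: k=np.zeros_like(m);x0,y0,x1,y1=roi;k[y0:y1,x0:x1]=255;m&=k
    n,l,s,c=cv2.connectedComponentsWithStats(m)
    return sorted([(int(s[i,4]),c[i].round(2),s[i,:4]) for i in range(1,n) if s[i,4]>=amin],key=lambda t:-t[0]),m
def st():
    o=telemetry.get_obs(); print("t",o["clock"].__round__(2),"tcp",o["tcp_pos"].round(4),"rv",o["orientation"].round(3),"w",round(o["grip_width"],4),"gf",round(o["gripper_force"],1),"F",o["contact_force"].round(1)); return o
def inTool(dp,o=None,rot=None):
    "world shift -> tool shares of 250mm"
    o=o or telemetry.get_obs(); r=R.from_rotvec(o["orientation"]); return (r.inv().apply(dp)/.25).round(3)
E
python3 - <<'E'
from h import *
T=grab("top");S=grab("side")
# reprojection sanity: base origin & tcp
print("tcp proj",proj(T,[.276,.616,.218]),proj(S,[.276,.616,.218]))
roiT=(130,160,300,235);roiS=(110,150,280,250)
for n,lo,hi in(("orange",(5,180,120),(14,255,255)),("red",(0,150,80),(4,255,255)),("yellow",(20,150,120),(32,255,255)),("blue",(100,120,40),(125,255,255))):
    for f,r,k in((T,roiT,"T"),(S,roiS,"S")):
        print(n,k,blobs(f,lo,hi,r,6)[0][:4])
for f,r,k in((T,(290,180,380,235),"T"),(S,(290,215,345,270),"S")):
    print("dark",k,blobs(f,(0,0,0),(180,255,75),r,5)[0][:6])
# close crops side by side
a=cv2.resize(T["img"][160:240,120:290],None,fx=4.7,fy=3.7,interpolation=cv2.INTER_CUBIC)
a=cv2.resize(T["img"][160:240,120:290],(800,376),interpolation=cv2.INTER_CUBIC)
b=cv2.resize(S["img"][150:245,110:280],(800,447),interpolation=cv2.INTER_CUBIC)
cv2.imwrite("pics/c1.png",a);cv2.imwrite("pics/c2.png",b)
E
```

```text
tcp proj [  2.92130643 278.66060236] [-14.07806572 193.338832  ]
orange T [(350, array([209.51, 185.07]), array([199, 175,  22,  21], dtype=int32))]
orange S [(310, array([198.54, 167.95]), array([187, 159,  22,  22], dtype=int32))]
red T [(53, array([188.43, 211.21]), array([187, 204,   4,  17], dtype=int32))]
red S [(45, array([171.44, 192.31]), array([167, 187,  10,  13], dtype=int32))]
yellow T [(51, array([136.39, 217.65]), array([133, 213,   8,  10], dtype=int32))]
yellow S [(46, array([125.89, 205.04]), array([123, 200,   6,  12], dtype=int32))]
blue T [(49, array([215.49, 203.24]), array([206, 200,  17,   8], dtype=int32)), (22, array([179.64, 203.41]), array([174, 202,  11,   4], dtype=int32))]
blue S [(360, array([200.61, 202.44]), array([191, 178,  23,  43], dtype=int32)), (134, array([166.47, 203.45]), array([161, 193,  12,  20], dtype=int32)), (54, array([176.17, 195.85]), array([172, 190,   8,  11], dtype=int32)), (19, array([116.58, 202.95]), array([111, 202,  12,   3], dtype=int32))]
dark T [(16, array([328.88, 226.  ]), array([327, 223,   4,   7], dtype=int32)), (11, array([324.82, 197.09]), array([323, 195,   6,   4], dtype=int32)), (9, array([355.  , 223.56]), array([354, 221,   4,   5], dtype=int32))]
dark S [(71, array([298.3 , 256.46]), array([290, 252,  15,   9], dtype=int32)), (32, array([330.53, 260.5 ]), array([327, 257,   8,   7], dtype=int32)), (29, array([305.07, 233.07]), array([302, 230,   7,   6], dtype=int32))]
```

View pics/c1.png

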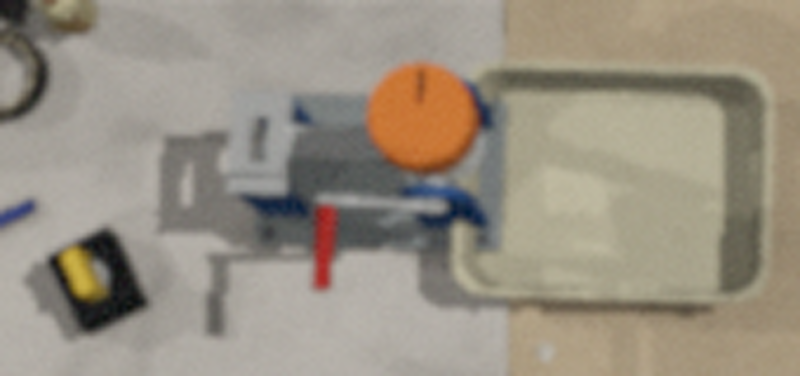

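View pics/c2.png

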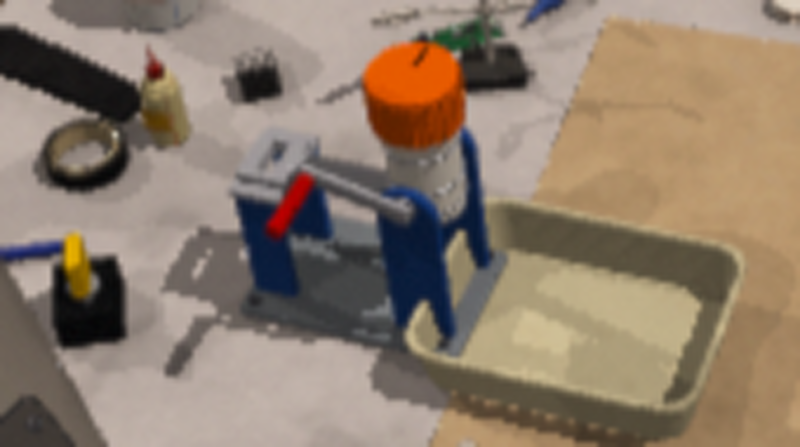

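Crops: cap top centre at (422,117) with its black line along world +x, slot at about (260,138), handle bar (323,205–290), key (82,270) in a rotated block, all clear.

```bash
python3 - <<'E'
from h import *
T=grab("top");S=grab("side")
for f,r,k in((T,(195,170,225,200),"T"),(S,(180,155,212,185),"S")):
    b,m=blobs(f,(3,150,60),(16,255,255),r)
    v=f["hsv"][:,:,2][m>0]; print(k,"V pct",np.percentile(v,[5,20,35,50,65,80,95]))
    th=cv2.threshold(v.reshape(-1,1),0,255,cv2.THRESH_OTSU)[0]
    m2=((m>0)&(f["hsv"][:,:,2]>th)).astype(np.uint8); m2=cv2.morphologyEx(m2,cv2.MORPH_CLOSE,np.ones((3,3)))
    c=max(cv2.findContours(m2,cv2.RETR_EXTERNAL,cv2.CHAIN_APPROX_NONE)[0],key=cv2.contourArea)
    c2=max(cv2.findContours(m,cv2.RETR_EXTERNAL,cv2.CHAIN_APPROX_NONE)[0],key=cv2.contourArea)
    e=cv2.fitEllipse(cv2.convexHull(c));print(k,th,"ell",e,"on z.221",onz(f,*e[0],.221).round(4)); e=cv2.fitEllipse(cv2.convexHull(c2));print("all",e,onz(f,*e[0],.21).round(4))
    d=((f["hsv"][:,:,2]<th*.8)&(m==0)).astype(np.uint8)
# slot in top: crop scale 800/170
s=800/170.
for nm,p,z in(("slot",(260,138),.115),("trayTL",(482,66),.045),("trayTR",(772,68),.045),("trayBR",(765,300),.045),("trayBL",(457,292),.045),("brkTL",(233,96),.115),("brkBL",(228,190),.115),("brkTR",(296,96),.115),("brkBR",(290,190),.115)):
    u,v=p[0]/s+120-.4,p[1]/4.7+160-.4; print(nm,onz(T,u,v,z).round(4))
print("handle",tri(T,(188.43,211.21),S,(171.44,192.31)))
for u,v in((189.2,204),(188,220)): print("handle end",onz(T,u,v,.153).round(4))
print("key",tri(T,(136.39,217.65),S,(125.89,205.04)))
_,m=blobs(T,(0,0,0),(180,255,90),(128,205,155,235)); _,y=blobs(T,(18,120,100),(34,255,255),(128,205,155,235)); m|=y
m=cv2.morphologyEx(m,cv2.MORPH_OPEN,np.ones((3,3)))
c=max(cv2.findContours(m,cv2.RETR_EXTERNAL,cv2.CHAIN_APPROX_NONE)[0],key=cv2.contourArea);r=cv2.minAreaRect(c);print("block",r,onz(T,*r[0],.03))
print([onz(T,*p,.03).round(3) for p in cv2.boxPoints(r)])
c=max(cv2.findContours(y,cv2.RETR_EXTERNAL,cv2.CHAIN_APPROX_NONE)[0],key=cv2.contourArea);r=cv2.minAreaRect(c);print("yell",r)
for a,b in(((324.82,197.09),(305.07,233.07)),((355,223.56),(330.53,260.5))):
    print("foot",tri(T,a,S,b),onz(T,*a,.012).round(4),onz(S,*b,.008).round(4))
cv2.imwrite("pics/c3.png",np.vstack([cv2.resize(T["img"][200:240,120:180],(600,400),interpolation=cv2.INTER_CUBIC)]))
E
```

```text
T V pct [139.75 183.   197.   200.   201.   202.   203.  ]
T 170.0 ell ((208.9502716064453, 183.90650939941406), (20.17723274230957, 21.382028579711914), 71.12627410888672) on z.221 [0.5209 0.0652 0.221 ]
all ((209.4664764404297, 184.90054321289062), (22.045902252197266, 22.6699161529541), 112.13356018066406) [0.5202 0.0651 0.21  ]
S V pct [ 98.  116.  139.9 170.  225.  230.  231. ]
S 175.0 ell ((197.15084838867188, 165.3399200439453), (12.89644718170166, 20.06159019470215), 87.25098419189453) on z.221 [0.5218 0.0673 0.221 ]
all ((197.85287475585938, 169.73828125), (22.583637237548828, 23.216846466064453), 152.9654083251953) [0.5149 0.0639 0.21  ]
slot [0.5287 0.1795 0.115 ]
trayTL [0.587  0.0468 0.045 ]
trayTR [ 0.5814 -0.1449  0.045 ]
trayBR [ 0.4276 -0.1364  0.045 ]
trayBL [0.437  0.0636 0.045 ]
brkTL [0.556  0.1969 0.115 ]
brkBL [0.496  0.1991 0.115 ]
brkTR [0.5551 0.1572 0.115 ]
brkBR [0.4952 0.1603 0.115 ]
handle (array([0.45534373, 0.13251534, 0.15648784]), np.float64(0.0016469195497702297))
handle end [0.4769 0.1303 0.153 ]
handle end [0.431  0.1334 0.153 ]
key (array([0.45308234, 0.30642699, 0.05895391]), np.float64(0.0003561983226111891))
block ((140.1000213623047, 219.70001220703125), (18.335756301879883, 15.652474403381348), 63.43495178222656) [0.4501188  0.30281778 0.03      ]
[array([0.466, 0.338, 0.03 ]), array([0.487, 0.295, 0.03 ]), array([0.435, 0.268, 0.03 ]), array([0.414, 0.311, 0.03 ])]
yell ((136.6293182373047, 217.80172729492188), (11.161048889160156, 5.514871120452881), 66.80140686035156)
foot (array([ 0.51225121, -0.2741083 ,  0.00902118]), np.float64(0.0012196646352027702)) [ 0.5116 -0.2732  0.012 ] [ 0.5133 -0.2746  0.008 ]
foot (array([ 0.42697114, -0.36545457,  0.00662984]), np.float64(0.0020438188854253383)) [ 0.4261 -0.3635  0.012 ] [ 0.4263 -0.3664  0.008 ]
```

View pics/c3.png

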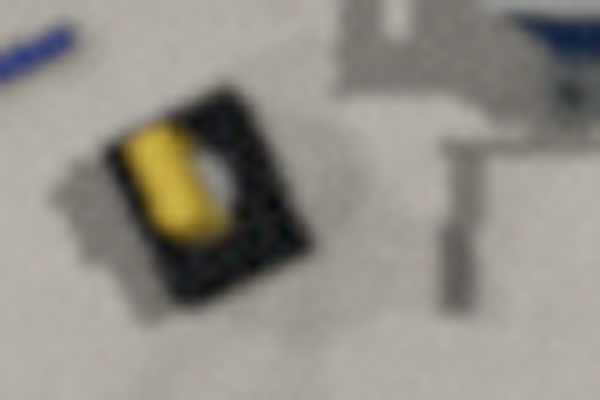

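Request:
apply_moves(
  rows=[
    [[0, 0, -0.32], [0, 0, 0]],
    [[0, 0, -0.32], [0, 0, 0]],
    [[-0.9, -0.8, -0.32], [0, 0, 0.164]],
    [[-0.9, -0.8, -0.32], [0, 0, 0.164]],
    [[-0.9, -0.8, -0.32], [0, 0, 0.164]],
    [[-0.9, -0.8, -0.32], [0, 0, 0.164]],
    [[-0.9, -0.8, -0.32], [0, 0, 0.164]],
    [[-0.9, -0.8, -0.32], [0, 0, 0.164]],
    [[-0.9, -0.8, -0.32], [0, 0, 0.164]],
  ],
  jaw=1,
  newtons=60,
)

```text
clock: 1.42
tcp_pos: [0.3989, 0.3423, 0.2981]
orientation: [-1.416, -2.804, -0.001]
contact_force: [-0.3, 0.9, -0.2]
grip_width: 0.0854
gripper_force: 0.0
```

```bash
cat >> h.py <<'E'
def goto(p,yaw):
    "tool pointing down at p, tool-y yaw (deg): shares for shift and turn"
    o=st(); r=R.from_rotvec(o["orientation"]); y=np.radians(yaw)
    Y=np.array([np.cos(y),np.sin(y),0]);Z=np.array([0,0,-1.]);t=R.from_matrix(np.c_[np.cross(Y,Z),Y,Z])
    print("q",o["joints"].round(2),"yaw",np.degrees(np.arctan2(*r.as_matrix()[1::-1,1])).round(1))
    print("shift",(r.inv().apply(np.array(p)-o["tcp_pos"])/.25).round(4),"turn",((r.inv()*t).as_rotvec()/np.pi).round(4))
E
python3 -c "
from h import *
goto([.5213,.066,.29],7)"
```

```text
t 1.43 tcp [0.3989 0.3423 0.2981] rv [-1.416e+00 -2.804e+00 -1.000e-03] w 0.0854 gf 0.0 F [-0.3  0.9 -0.2]
q [-1.02  0.16  0.22  1.82 -0.04  1.17 -0.15] yaw 36.4
shift [-1.1801 -0.2619  0.0317] turn [ 0.     -0.0002  0.1633]
```

Request:
apply_moves(
  rows=[
    [[-0.98, -0.218, 0.027], [0, 0, 0.136]],
    [[-0.98, -0.218, 0.027], [0, 0, 0.136]],
    [[-0.98, -0.218, 0.027], [0, 0, 0.136]],
    [[-0.98, -0.218, 0.027], [0, 0, 0.136]],
    [[-0.98, -0.218, 0.027], [0, 0, 0.136]],
    [[-0.98, -0.218, 0.027], [0, 0, 0.4]],
    [[-0.98, -0.218, 0.027], [0, 0, 0.4]],
    [[-0.98, -0.218, 0.027], [0, 0, 0.4]],
    [[-0.98, -0.218, 0.027], [0, 0, 0.4]],
  ],
)

```text
clock: 2.55
tcp_pos: [0.5004, 0.1151, 0.2911]
orientation: [-2.736, -1.542, 0.0]
contact_force: [0.4, 0.1, 0.0]
grip_width: 0.0856
gripper_force: 0.0
```

```bash
python3 -c "
from h import *
goto([.5213,.066,.29],-140)"
```

```text
t 2.55 tcp [0.5004 0.1151 0.2911] rv [-2.736 -1.542  0.   ] w 0.0856 gf 0.0 F [0.4 0.1 0. ]
q [-0.81  0.14  0.53  1.87 -0.08  1.15 -0.8 ] yaw -31.2
shift [-0.1247  0.1733  0.0042] turn [-1.000e-04  2.000e-04  6.045e-01]
```

Request:
apply_moves(
  rows=[
    [[-0.125, 0.173, 0.004], [0, 0, 0.6]],
    [[-0.125, 0.173, 0.004], [0, 0, 0.6]],
    [[-0.125, 0.173, 0.004], [0, 0, 0.6]],
    [[-0.125, 0.173, 0.004], [0, 0, 0.6]],
    [[-0.125, 0.173, 0.004], [0, 0, 0.6]],
    [[-0.125, 0.173, 0.004], [0, 0, 0.6]],
    [[-0.125, 0.173, 0.004], [0, 0, 0.6]],
    [[-0.125, 0.173, 0.004], [0, 0, 0.6]],
    [[-0.125, 0.173, 0.004], [0, 0, 0.6]],
    [[-0.125, 0.173, 0.004], [0, 0, 0.6]],
  ],
)

```text
clock: 3.8
tcp_pos: [0.5216, 0.0662, 0.2901]
orientation: [2.863, -1.293, -0.001]
contact_force: [0.6, 0.0, 0.7]
grip_width: 0.0851
gripper_force: 0.0
```

```bash
python3 -c "
from h import *
goto([.5213,.066,.209],-140)"
```

```text
t 3.8 tcp [0.5216 0.0662 0.2901] rv [ 2.863e+00 -1.293e+00 -1.000e-03] w 0.0851 gf 0.0 F [0.6 0.  0.7]
q [-0.95  0.2   0.83  1.86 -0.16  1.15 -2.48] yaw -138.6
shift [-1.000e-04  1.100e-03  3.242e-01] turn [0.0001 0.0001 0.0077]
```

Request:
apply_moves(
  rows=[
    [[0, 0.001, 0.1], [0, 0, 0.07]],
    [[0, 0.001, 0.25], [0, 0, 0.07]],
    [[0, 0.001, 0.324], [0, 0, 0.07]],
    [[0, 0.001, 0.324], [0, 0, 0.07]],
  ],
)

```text
clock: 4.3
tcp_pos: [0.5208, 0.064, 0.2083]
orientation: [2.706, -1.592, -0.003]
contact_force: [0.4, -0.3, 0.8]
grip_width: 0.0858
gripper_force: 0.0
```

Request:
apply_moves(
  rows=[
    [[0, 0, 0], [0, 0, 0]],
    [[0, 0, 0], [0, 0, 0]],
    [[0, 0, 0], [0, 0, 0]],
    [[0, 0, 0], [0, 0, 0]],
    [[0, 0, 0], [0, 0, 0]],
    [[0, 0, 0], [0, 0, 0]],
  ],
  jaw=-1,
  newtons=60,
)

```text
clock: 5.05
tcp_pos: [0.5215, 0.0628, 0.2094]
orientation: [-2.705, 1.597, 0.0]
contact_force: [-0.2, -0.2, 0.5]
grip_width: -0.0002
gripper_force: 0.0
```

```bash
python3 -c "
from h import *
o=st();print(o['joints'].round(2),o['moment'].round(2))"
```

```text
t 5.05 tcp [0.5215 0.0628 0.2094] rv [-2.705  1.597  0.   ] w -0.0002 gf 0.0 F [-0.2 -0.2  0.5]
[-0.92  0.31  0.83  1.96 -0.27  0.99 -2.59] [-0.02  0.    0.03]
```

```bash
python3 - <<'E'
from h import *
T=grab("top");S=grab("side")
o=st()
for f in(T,S):
    f["img"]=f["img"].copy();print(proj(f,o["tcp_pos"]))
a=cv2.resize(T["img"][150:240,120:240],(400,300),interpolation=cv2.INTER_CUBIC)
b=cv2.resize(S["img"][100:220,120:280],(400,300),interpolation=cv2.INTER_CUBIC)
cv2.imwrite("pics/d1.png",np.hstack([a,b]))
E
```

```text
t 5.15 tcp [0.5215 0.0628 0.2093] rv [ 2.705 -1.597 -0.   ] w -0.0001 gf 0.0 F [ 0.6 -0.4  0.2]
[210.33995078 184.47971392]
[198.92813196 168.51325936]
```

View pics/d1.png

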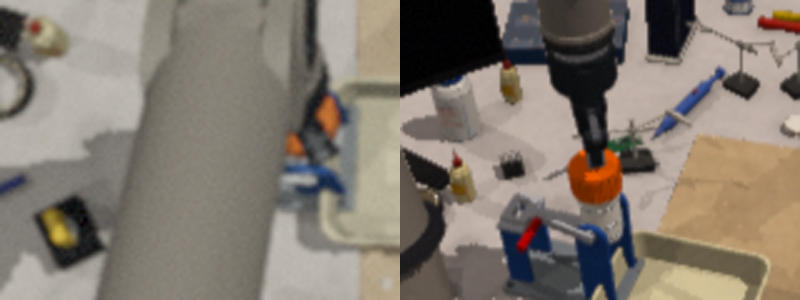

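```bash
python3 - <<'E'
from h import *
T=grab("top");S=grab("side")
o=st(); p=o["tcp_pos"]
for dz in(.15,.1,.048,0,-.025):
    print(dz,"T",((proj(T,p+[0,0,dz])-[185,160])*8).round(),"S",((proj(S,p+[0,0,dz])-[170,120])*8).round())
a=cv2.resize(T["img"][160:220,185:235],(400,480),interpolation=cv2.INTER_CUBIC)
b=cv2.resize(S["img"][120:180,170:220],(400,480),interpolation=cv2.INTER_CUBIC)
cv2.imwrite("pics/d2.png",np.hstack([a,b]))
E
```

```text
t 5.25 tcp [0.5215 0.0628 0.2093] rv [ 2.705 -1.597 -0.   ] w 0.0 gf 0.0 F [-0.6 -1.5 -0.2]
0.15 T [143. 104.] S [186.  69.]
0.1 T [164. 137.] S [202. 181.]
0.048 T [185. 169.] S [218. 292.]
0 T [203. 196.] S [231. 388.]
-0.025 T [211. 209.] S [238. 436.]
```

View pics/d2.png

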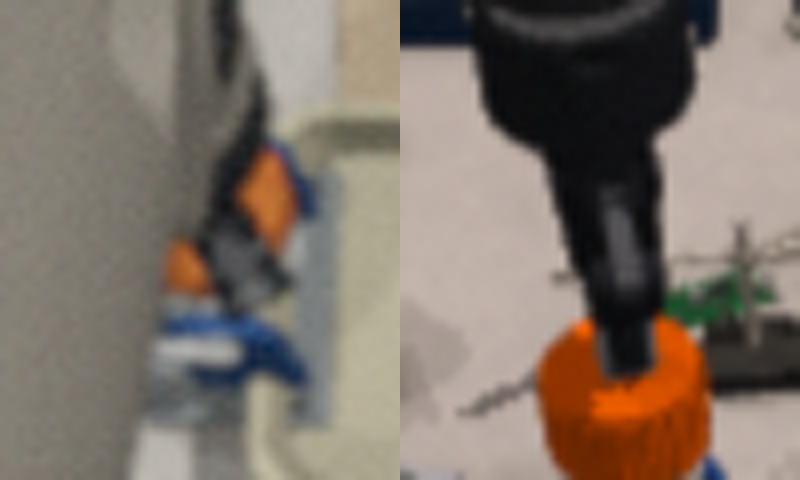

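Request:
apply_moves(
  rows=[
    [[0, 0, -0.04], [0, 0, 0]],
    [[0, 0, -0.12], [0, 0, 0]],
    [[0, 0, -0.28], [0, 0, 0]],
    [[0, 0, -0.28], [0, 0, 0]],
  ],
)

```text
clock: 5.75
tcp_pos: [0.5236, 0.0627, 0.2826]
orientation: [-2.701, 1.595, -0.006]
contact_force: [-0.2, 0.7, -0.5]
grip_width: -0.0003
gripper_force: 0.0
```

```bash
python3 - <<'E'
from h import *
T=grab("top");S=grab("side")
o=st(); p=o["tcp_pos"]
for dz in(.1,.048,0,-.025):
    print(dz,"T",((proj(T,p+[0,0,dz])-[185,160])*8).round(),"S",((proj(S,p+[0,0,dz])-[170,120])*8).round())
for f,r,k in((T,(195,170,225,200),"T"),(S,(180,155,215,190),"S")):
    print(k,blobs(f,(3,150,60),(16,255,255),r)[0][:2])
a=cv2.resize(T["img"][160:220,185:235],(400,480),interpolation=cv2.INTER_CUBIC)
b=cv2.resize(S["img"][120:180,170:220],(400,480),interpolation=cv2.INTER_CUBIC)
cv2.imwrite("pics/d3.png",np.hstack([a,b]))
E
```

```text
t 5.85 tcp [0.5216 0.0629 0.2798] rv [-2.705  1.596 -0.   ] w 0.0001 gf 0.0 F [-0.3  0.3 -0.6]
0.1 T [133.  90.] S [179.  21.]
0.048 T [156. 125.] S [196. 140.]
0 T [176. 155.] S [211. 244.]
-0.025 T [186. 170.] S [218. 297.]
T [(122, array([214.47, 185.45]), array([206, 175,  16,  21], dtype=int32))]
S [(413, array([197.84, 169.82]), array([187, 159,  22,  23], dtype=int32))]
```

View pics/d3.png

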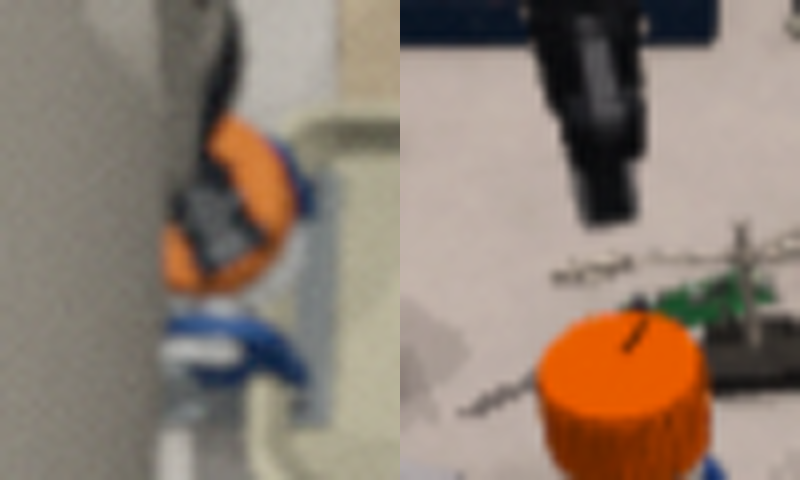

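```bash
python3 - <<'E'
from h import *
T=grab("top");S=grab("side")
o=telemetry.get_obs();r=R.from_rotvec(o["orientation"]);p=o["tcp_pos"]
for a in((215,225),(235,250),(205,262),(262,238)):
    P,e=tri(T,(185+a[0]/8,160+a[1]/8),S,(170+211/8,120+220/8)); print(a,P.round(3),e.round(4),"tool",r.inv().apply(P-p).round(3))
print(o["joints"].round(2))
for f,n in((T,"T"),(S,"S")):
    print(n,"world tool-y dir px",proj(f,p+r.apply([0,.04,0]))-proj(f,p))
cv2.imwrite("pics/d4.png",cv2.resize(S["img"][0:240,60:380],(800,600),interpolation=cv2.INTER_CUBIC))
E
```

```text
(215, 225) [0.49  0.046 0.32 ] 0.0019 tool [-0.     0.035 -0.041]
(235, 250) [0.48 0.04 0.33] 0.0045 tool [ 0.     0.047 -0.051]
(205, 262) [0.478 0.045 0.33 ] 0.0056 tool [-0.005  0.047 -0.051]
(262, 238) [0.481 0.036 0.33 ] 0.0138 tool [ 0.005  0.048 -0.051]
[-0.98  0.22  0.88  1.88 -0.19  1.13 -2.67]
T world tool-y dir px [ 7.35807709 12.96727994]
S world tool-y dir px [2.31975264 8.77689931]
```

View pics/d4.png

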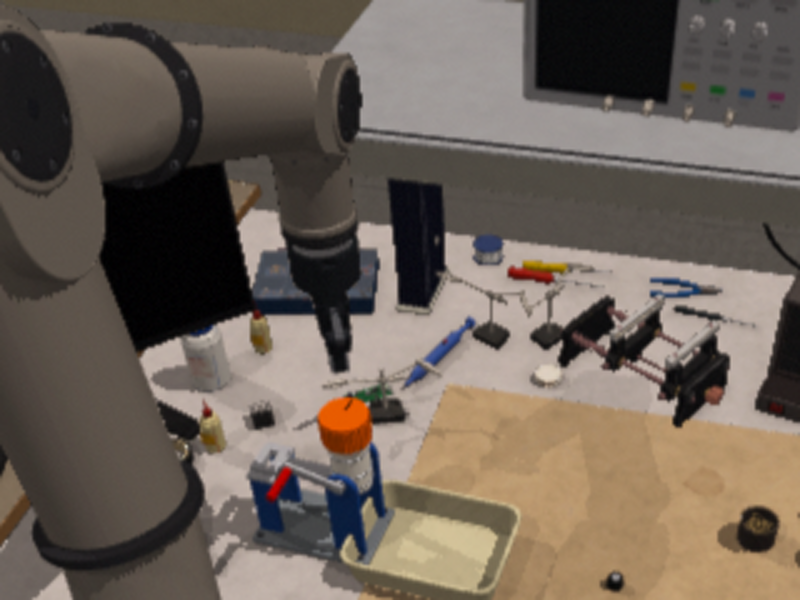

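```bash
python3 -c "
from h import *
goto([.5,-.12,.30],-90)"
```

```text
t 5.95 tcp [0.5209 0.0629 0.2787] rv [ 2.705e+00 -1.597e+00 -1.000e-03] w -0.0002 gf 0.0 F [-0.1 -0.2 -0.1]
q [-0.98  0.22  0.88  1.88 -0.19  1.13 -2.67] yaw -151.1
shift [ 0.5999  0.4269 -0.0848] turn [ 3.000e-04  3.000e-04 -3.395e-01]
```

Request:
apply_moves(
  rows=[
    [[0.6, 0.427, -0.085], [0, 0, -0.34]],
    [[0.6, 0.427, -0.085], [0, 0, -0.34]],
    [[0.6, 0.427, -0.085], [0, 0, -0.34]],
    [[0.6, 0.427, -0.085], [0, 0, -0.34]],
    [[0.6, 0.427, -0.085], [0, 0, -0.34]],
    [[0.6, 0.427, -0.085], [0, 0, -0.34]],
    [[0.6, 0.427, -0.085], [0, 0, -0.34]],
  ],
  jaw=1,
)

```text
clock: 6.82
tcp_pos: [0.5, -0.1202, 0.2998]
orientation: [3.142, -0.0, -0.003]
contact_force: [-0.8, 0.2, -0.2]
grip_width: 0.0853
gripper_force: 0.0
```

```bash
python3 - <<'E'
from h import *
T=grab("top");S=grab("side")
o=st(); p=o["tcp_pos"];r=R.from_rotvec(o["orientation"]);print(o["joints"].round(2))
im=[]
for f,n in((T,"T"),(S,"S")):
    c=proj(f,p).astype(int); x0,y0=c-[33,50]; x0=max(x0,0);y0=max(y0,0); print(n,"off",x0,y0)
    for q in((0,.0,0),(0,.0425,.012),(0,-.0425,.012),(0,0,-.048)): print(q,((proj(f,p+r.apply(q))-[x0,y0])*6).round())
    im.append(cv2.resize(f["img"][y0:y0+90,x0:x0+66],(396,540),interpolation=cv2.INTER_CUBIC))
cv2.imwrite("pics/d5.png",np.hstack(im))
E
```

```text
t 6.92 tcp [ 0.5002 -0.1201  0.3001] rv [ 3.141e+00 -3.000e-03 -2.000e-03] w 0.0852 gf 0.0 F [-0.  -0.3 -0.4]
[-0.59  0.16  0.81  1.87 -0.12  1.17 -1.32]
T off 243 134
(0, 0.0, 0) [204. 303.]
(0, 0.0425, 0.012) [302. 306.]
(0, -0.0425, 0.012) [105. 310.]
(0, 0, -0.048) [205. 280.]
S off 222 109
(0, 0.0, 0) [202. 303.]
(0, 0.0425, 0.012) [292. 337.]
(0, -0.0425, 0.012) [114. 309.]
(0, 0, -0.048) [201. 222.]
```

View pics/d5.png

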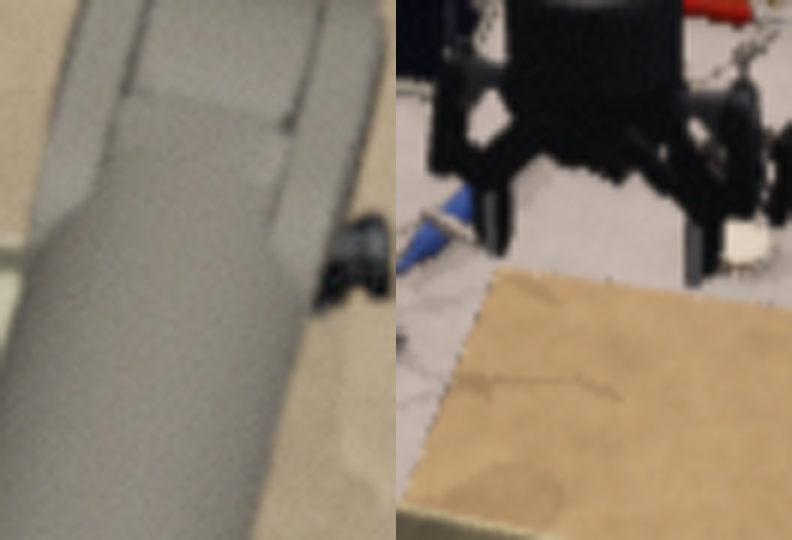

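The side view shows the open fingertips at (499,250) and (701,283), 57 px (about 35 mm) higher than the reported TCP implies. That explains the miss, so I'll calibrate tip height by touching the mat.

Request:
apply_moves(
  rows=[
    [[0.4, 0.4, 0.2], [0, 0, 0]],
    [[0.4, 0.4, 0.5], [0, 0, 0]],
    [[0.4, 0.4, 0.96], [0, 0, 0]],
    [[0.4, 0.4, 0.96], [0, 0, 0]],
    [[0.4, 0.4, 0.96], [0, 0, 0]],
    [[0.4, 0.4, 0.96], [0, 0, 0]],
  ],
  jaw=-1,
)

```text
clock: 7.68
tcp_pos: [0.598, -0.2193, 0.0565]
orientation: [-3.141, 0.001, 0.012]
contact_force: [-0.3, 0.3, -0.2]
grip_width: 0.0001
gripper_force: 0.0
```

Request:
apply_moves(
  rows=[
    [[0, 0, 0.08], [0, 0, 0]],
    [[0, 0, 0.14], [0, 0, 0]],
    [[0, 0, 0.16], [0, 0, 0]],
    [[0, 0, 0.168], [0, 0, 0]],
    [[0, 0, 0.176], [0, 0, 0]],
    [[0, 0, 0.184], [0, 0, 0]],
    [[0, 0, 0.192], [0, 0, 0]],
    [[0, 0, 0.2], [0, 0, 0]],
    [[0, 0, 0.208], [0, 0, 0]],
    [[0, 0, 0.216], [0, 0, 0]],
  ],
)

```text
clock: 8.93
tcp_pos: [0.6006, -0.2199, 0.0064]
orientation: [-3.142, -0.002, 0.0]
contact_force: [-0.4, 0.3, 1.0]
grip_width: -0.0003
gripper_force: 0.0
```

Request:
apply_moves(
  rows=[
    [[0, 0, 0.006], [0, 0, 0]],
    [[0, 0, 0.012], [0, 0, 0]],
    [[0, 0, 0.018], [0, 0, 0]],
    [[0, 0, 0.024], [0, 0, 0]],
    [[0, 0, 0.03], [0, 0, 0]],
    [[0, 0, 0.036], [0, 0, 0]],
  ],
)

```text
clock: 9.68
tcp_pos: [0.6006, -0.22, -0.0025]
orientation: [3.142, 0.002, -0.0]
contact_force: [0.3, 0.7, -1.0]
grip_width: 0.0001
gripper_force: 0.0
```

Request:
apply_moves(
  rows=[
    [[0, 0, 0.005], [0, 0, 0]],
    [[0, 0, 0.01], [0, 0, 0]],
    [[0, 0, 0.015], [0, 0, 0]],
    [[0, 0, 0.02], [0, 0, 0]],
  ],
)

```text
clock: 10.18
tcp_pos: [0.6007, -0.2199, -0.0075]
orientation: [3.142, 0.002, 0.0]
contact_force: [0.5, 0.6, -0.0]
grip_width: 0.0003
gripper_force: 0.0
```

Request:
apply_moves(
  rows=[
    [[0, 0, 0.005], [0, 0, 0]],
    [[0, 0, 0.01], [0, 0, 0]],
    [[0, 0, 0.015], [0, 0, 0]],
    [[0, 0, 0.02], [0, 0, 0]],
  ],
)

```text
clock: 10.68
tcp_pos: [0.6007, -0.22, -0.0119]
orientation: [-3.141, -0.002, -0.0]
contact_force: [-4.0, 2.7, 13.5]
grip_width: -0.0002
gripper_force: 6.9
```

Request:
apply_moves(
  rows=[
    [[0, 0, 0.005], [0, 0, 0]],
    [[0, 0, 0.01], [0, 0, 0]],
    [[0, 0, 0.015], [0, 0, 0]],
  ],
)

```text
clock: 11.05
tcp_pos: [0.6008, -0.22, -0.0121]
orientation: [-3.139, -0.001, -0.001]
contact_force: [-14.9, 9.3, 46.9]
grip_width: 0.0003
gripper_force: 23.2
```

Request:
apply_moves(
  rows=[
    [[0, 0, -0.02], [0, 0, 0]],
    [[0, 0, -0.028], [0, 0, 0]],
  ],
)

```text
clock: 11.3
tcp_pos: [0.6009, -0.2199, -0.0088]
orientation: [3.141, 0.003, 0.001]
contact_force: [0.3, -0.3, 0.3]
grip_width: -0.0001
gripper_force: 0.0
```

```bash
python3 - <<'E'
from h import *
S=grab("side");T=grab("top")
o=st();p=o["tcp_pos"];tip=p+[0,0,.012]
print("exp tip S",proj(S,tip),"T",proj(T,tip),"near edge S",proj(S,tip-[.011,0,0]))
for f in(S,T):
    c=proj(f,tip).astype(int); g=f["hsv"][c[1]-14:c[1]+8,c[0]-16:c[0]+17,2]
    print(c);print("\n".join(" ".join(f"{x:3d}" for x in r) for r in g))
E
```

```text
t 11.4 tcp [ 0.6007 -0.2199 -0.0093] rv [ 3.142e+00  3.000e-03 -0.000e+00] w 0.0 gf 0.0 F [ 0.3 -0.7  0.4]
exp tip S [293.06962814 211.33985603] T [306.69015846 170.42632651] near edge S [292.46601996 213.73385768]
[293 211]
191 162  78  25  14  14  13  16  14  17  15  15  16  14  14  14  15  33  16  14  16  16  25  40  69  72  61  44  21  33  63  31  20
193 185 155  69  19  14  15  14  13  13  14  14  14  16  16  12  34  97  34  15  14  25  72  99  82  45  23  17  15  29  43  20  17
192 187 178 127  51  16  15  15  13  15  15  16  14  14  12  14  42 116  39  13  13  29  83  90  49  20  14  17  16  20  22  16  18
193 191 189 173 126  50  17  14  13  15  14  15  15  15  14  17  52 112  40  15  14  22  45  47  21  14  12  12  15  16  16  17  31
193 193 192 191 177 129  46  16  15  14  14  15  16  14  11  14  30  59  22  13  16  14  17  17  15  15  16  15  16  18  28  51  90
191 192 192 192 191 175 103  46  28  26  33  20  15  16  13  15  15  18  14  13  14  15  16  13  13  14  13  14  17  35  90 141 155
190 190 190 191 193 190 171 129  91  90 108  64  22  15  13  14  14  16  16  15  14
[... 4242 characters left out ...]
  54  63  83 104 137 150 158 159 162 161
129 128 123 124 125 124 119 122 116 115 114 109 107 106  99  94  89  63  50  63  80  86  91 103 115 126 139 155 162 162 160 159 160
126 124 124 124 123 121 117 116 114 111 110 109 105  99 101 103  96  82  83 107 126 137 144 148 152 152 159 160 158 160 159 161 160
126 124 123 124 117 118 119 118 113 110 105 102 100 104 106 109 109 102 108 135 155 159 162 158 159 158 162 162 160 158 162 159 159
121 122 126 119 118 115 112 114 111 106 105 107 114 113 110 117 116 117 121 145 165 167 167 167 163 160 160 160 155 157 158 159 156
121 120 116 122 113 117 112 108 109 104 118 131 143 142 140 136 141 138 144 157 173 174 173 170 169 165 160 158 158 156 158 162 156
```

Request:
apply_moves(
  rows=[
    [[0, 0, -0.25], [0, 0, 0]],
    [[0, 0, -0.5], [0, 0, 0]],
    [[0, 0, -0.75], [0, 0, 0]],
    [[-0.3, -0.96, -1.0], [0, 0, 0.3]],
    [[-0.3, -0.96, -1.0], [0, 0, 0.3]],
    [[-0.3, -0.96, -1.0], [0, 0, 0.3]],
    [[-0.3, -0.96, -1.0], [0, 0, 0.3]],
    [[-0.3, -0.96, -1.0], [0, 0, 0.3]],
    [[-0.3, -0.96, -1.0], [0, 0, 0.3]],
    [[-0.3, -0.96, -1.0], [0, 0, 0.3]],
  ],
  jaw=1,
)

```text
clock: 12.65
tcp_pos: [0.5253, 0.0187, 0.2406]
orientation: [2.8, -1.421, 0.001]
contact_force: [-0.1, -1.2, 0.3]
grip_width: 0.0855
gripper_force: 0.0
```

```bash
python3 -c "
from h import *
goto([.5213,.066,.168],-152)"
```

```text
t 12.65 tcp [0.5253 0.0187 0.2406] rv [ 2.800e+00 -1.421e+00  1.000e-03] w 0.0855 gf 0.0 F [-0.1 -1.2  0.3]
q [-1.05  0.37  1.15  1.93 -0.38  1.08 -2.26] yaw -143.8
shift [-0.1623 -0.0989  0.2901] turn [ 0.0002 -0.0003  0.0454]
```

Request:
apply_moves(
  rows=[
    [[-0.162, -0.099, 0], [0, 0, 0.045]],
    [[-0.162, -0.099, 0], [0, 0, 0.045]],
    [[-0.162, -0.099, 0.1], [0, 0, 0.045]],
    [[-0.162, -0.099, 0.2], [0, 0, 0.045]],
    [[-0.162, -0.099, 0.29], [0, 0, 0.045]],
    [[-0.162, -0.099, 0.29], [0, 0, 0.045]],
    [[-0.162, -0.099, 0.29], [0, 0, 0.045]],
  ],
)

```text
clock: 13.52
tcp_pos: [0.5221, 0.0659, 0.1691]
orientation: [-2.692, 1.619, -0.001]
contact_force: [0.2, -0.1, 0.8]
grip_width: 0.0857
gripper_force: 0.0
```

```bash
python3 -c "
from h import *
goto([.5213,.066,.168],-152)"
```

```text
t 13.53 tcp [0.5221 0.0659 0.1691] rv [-2.692e+00  1.619e+00 -1.000e-03] w 0.0857 gf 0.0 F [ 0.2 -0.1  0.8]
q [-1.06  0.48  1.08  2.01 -0.52  0.96 -2.37] yaw -152.1
shift [-0.0021  0.0026  0.0043] turn [-0.0002 -0.0002 -0.0004]
```

Close on the cap.

Request:
apply_moves(
  rows=[
    [[0, 0, 0], [0, 0, 0]],
    [[0, 0, 0], [0, 0, 0]],
    [[0, 0, 0], [0, 0, 0]],
    [[0, 0, 0], [0, 0, 0]],
    [[0, 0, 0], [0, 0, 0]],
  ],
  jaw=-1,
  newtons=70,
)

```text
clock: 14.15
tcp_pos: [0.5226, 0.0672, 0.1698]
orientation: [-2.691, 1.617, -0.003]
contact_force: [-1.3, -0.5, 7.1]
grip_width: 0.0601
gripper_force: 74.3
```

Request:
apply_moves(
  rows=[
    [[0, 0, -0.003], [0, 0, -0.056]],
    [[0, 0, -0.006], [0, 0, -0.111]],
    [[0, 0, -0.009], [0, 0, -0.167]],
    [[0, 0, -0.012], [0, 0, -0.222]],
    [[0, 0, -0.0145], [0, 0, -0.278]],
    [[0, 0, -0.017], [0, 0, -0.333]],
  ],
)

```text
clock: 14.9
tcp_pos: [0.5218, 0.0673, 0.1732]
orientation: [-3.141, 0.047, -0.002]
contact_force: [0.7, 0.1, -1.1]
grip_width: 0.06
gripper_force: 75.5
```

```bash
python3 -c "
from h import *
o=st();print(o['joints'].round(2),o['moment'].round(2));goto([.5213,.066,.168],-92)
for n in('top','side'):
  f=grab(n);print(n,blobs(f,(3,150,60),(16,255,255),(150,140,260,220))[0][:2])"
```

```text
t 14.9 tcp [0.5218 0.0673 0.1732] rv [-3.141e+00  4.700e-02 -2.000e-03] w 0.06 gf 75.5 F [ 0.7  0.1 -1.1]
[-0.88  0.36  0.8   2.   -0.32  0.91 -1.52] [-0.01 -0.02  0.01]
t 14.9 tcp [0.5218 0.0673 0.1732] rv [-3.141e+00  4.700e-02 -2.000e-03] w 0.06 gf 75.5 F [ 0.7  0.1 -1.1]
q [-0.88  0.36  0.8   2.   -0.32  0.91 -1.52] yaw -91.7
shift [-0.0018  0.0052  0.0206] turn [-0.0001 -0.0004  0.0016]
top [(84, array([212.4 , 191.98]), array([205, 188,  15,   9], dtype=int32))]
side [(348, array([196.26, 169.67]), array([187, 158,  20,  23], dtype=int32))]
```

Request:
apply_moves(
  rows=[
    [[0, 0, -0.003], [0, 0, -0.056]],
    [[0, 0, -0.006], [0, 0, -0.111]],
    [[0, 0, -0.008], [0, 0, -0.167]],
    [[0, 0, -0.011], [0, 0, -0.222]],
    [[0, 0, -0.0135], [0, 0, -0.278]],
    [[0, 0, -0.016], [0, 0, -0.333]],
    [[0, 0, -0.0187], [0, 0, -0.389]],
    [[0, 0, -0.0213], [0, 0, -0.444]],
    [[0, 0, -0.024], [0, 0, -0.5]],
    [[0, 0, -0.0267], [0, 0, -0.556]],
  ],
)

```text
clock: 16.25
tcp_pos: [0.5221, 0.0668, 0.1795]
orientation: [2.058, 2.372, 0.001]
contact_force: [2.0, -0.6, -1.0]
grip_width: 0.0597
gripper_force: 75.7
```

Request:
apply_moves(
  rows=[
    [[0, 0, -0.003], [0, 0, -0.056]],
    [[0, 0, -0.006], [0, 0, -0.111]],
    [[0, 0, -0.008], [0, 0, -0.167]],
    [[0, 0, -0.011], [0, 0, -0.222]],
    [[0, 0, -0.0135], [0, 0, -0.278]],
    [[0, 0, -0.016], [0, 0, -0.333]],
    [[0, 0, -0.0187], [0, 0, -0.389]],
    [[0, 0, -0.0213], [0, 0, -0.444]],
    [[0, 0, -0.024], [0, 0, -0.5]],
    [[0, 0, -0.0267], [0, 0, -0.556]],
  ],
)

```text
clock: 17.5
tcp_pos: [0.5227, 0.0669, 0.1864]
orientation: [-0.495, 3.1, -0.001]
contact_force: [0.8, -0.6, -1.7]
grip_width: 0.06
gripper_force: 75.7
```

```bash
python3 -c "
from h import *
goto([.5213,.066,.168],150)
for n in('top','side'):
  f=grab(n);print(n,blobs(f,(3,150,60),(16,255,255),(150,140,260,220))[0][:2])"
```

```text
t 17.5 tcp [0.5227 0.0669 0.1864] rv [-4.95e-01  3.10e+00 -1.00e-03] w 0.06 gf 75.7 F [ 0.8 -0.6 -1.7]
q [-0.32  0.27  0.09  1.95 -0.03  0.92  1.67] yaw 108.2
shift [ 0.0068 -0.0015  0.0735] turn [-0.0005  0.0006 -0.2325]
top [(30, array([217.9, 186.5]), array([216, 183,   5,   9], dtype=int32))]
side [(400, array([197.06, 166.02]), array([187, 155,  21,  23], dtype=int32))]
```

Request:
apply_moves(
  rows=[
    [[0, 0, -0.003], [0, 0, -0.056]],
    [[0, 0, -0.006], [0, 0, -0.111]],
    [[0, 0, -0.008], [0, 0, -0.167]],
    [[0, 0, -0.011], [0, 0, -0.222]],
    [[0, 0, -0.0135], [0, 0, -0.278]],
    [[0, 0, -0.016], [0, 0, -0.333]],
    [[0, 0, -0.016], [0, 0, -0.333]],
  ],
)

```text
clock: 18.48
tcp_pos: [0.5222, 0.0677, 0.1902]
orientation: [-1.969, 2.446, -0.0]
contact_force: [3.0, 1.3, -0.0]
grip_width: 0.0605
gripper_force: 75.8
```

Request:
apply_moves(
  rows=[
    [[0, 0, 0], [0, 0, 0]],
    [[0, 0, 0], [0, 0, 0]],
    [[0, 0, 0], [0, 0, 0]],
    [[0, 0, 0], [0, 0, 0.055]],
    [[0, 0, 0], [0, 0, 0.11]],
    [[0, 0, 0], [0, 0, 0.35]],
    [[0, 0, 0], [0, 0, 0.35]],
    [[0, 0, 0], [0, 0, 0.35]],
    [[0, 0, 0], [0, 0, 0.35]],
    [[0, 0, 0], [0, 0, 0.35]],
  ],
  jaw=0.9,
)

```text
clock: 19.73
tcp_pos: [0.5212, 0.0673, 0.1899]
orientation: [0.412, -3.114, 0.0]
contact_force: [-1.2, -0.5, -1.0]
grip_width: 0.0813
gripper_force: 0.0
```

Request:
apply_moves(
  rows=[
    [[0, 0, 0], [0, 0, 0]],
    [[0, 0, 0], [0, 0, 0]],
    [[0, 0, 0], [0, 0, 0]],
    [[0, 0, 0], [0, 0, 0]],
    [[0, 0, 0], [0, 0, 0]],
  ],
  jaw=-1,
)

```text
clock: 20.35
tcp_pos: [0.5217, 0.0675, 0.1903]
orientation: [-0.411, 3.114, 0.0]
contact_force: [-0.8, 0.6, 5.3]
grip_width: 0.0599
gripper_force: 74.5
```

```bash
python3 -c "
from h import *
goto([.5213,.066,.168],168)"
```

```text
t 20.35 tcp [0.5217 0.0675 0.1903] rv [-0.411  3.114  0.   ] w 0.0599 gf 74.5 F [-0.8  0.6  5.3]
q [-0.33  0.26  0.1   1.95 -0.03  0.93  1.62] yaw 105.1
shift [ 0.0031 -0.0052  0.0893] turn [-1.000e-04  2.000e-04 -3.497e-01]
```

Request:
apply_moves(
  rows=[
    [[0, 0, -0.003], [0, 0, -0.056]],
    [[0, 0, -0.006], [0, 0, -0.111]],
    [[0, 0, -0.008], [0, 0, -0.167]],
    [[0, 0, -0.011], [0, 0, -0.222]],
    [[0, 0, -0.0135], [0, 0, -0.26]],
    [[0, 0, -0.0135], [0, 0, -0.26]],
  ],
)

```text
clock: 21.1
tcp_pos: [0.5221, 0.0664, 0.1937]
orientation: [-1.611, 2.696, -0.002]
contact_force: [-0.1, -2.5, 4.4]
grip_width: 0.0597
gripper_force: 74.7
```

Request:
apply_moves(
  rows=[
    [[0, 0, -0.01], [0, 0, 0]],
    [[0, 0, -0.02], [0, 0, 0]],
    [[0, 0, -0.04], [0, 0, 0]],
    [[0, 0, -0.08], [0, 0, 0]],
    [[0, 0, -0.3], [0, 0, 0]],
    [[0, 0, -0.3], [0, 0, 0]],
  ],
)

```text
clock: 21.85
tcp_pos: [0.5236, 0.0684, 0.273]
orientation: [-1.61, 2.689, -0.003]
contact_force: [0.8, -0.0, -0.5]
grip_width: 0.0599
gripper_force: 86.0
```

```bash
python3 -c "
from h import *
goto([.5213,.066,.168],168)
for n in('top','side'):
  f=grab(n);print(n,blobs(f,(3,150,60),(16,255,255),(130,80,260,220))[0][:2])"
```

```text
t 21.85 tcp [0.5236 0.0684 0.273 ] rv [-1.61   2.689 -0.003] w 0.0599 gf 86.0 F [ 0.8 -0.  -0.5]
q [-0.22  0.18 -0.03  1.84  0.01  1.11  2.4 ] yaw 151.8
shift [0.0149 0.0058 0.4199] turn [-0.0019  0.0015 -0.0899]
top [(17, array([214.29, 177.59]), array([213, 173,   3,  10], dtype=int32))]
side [(346, array([195.76, 144.39]), array([187, 133,  18,  24], dtype=int32)), (15, array([157.87,  82.6 ]), array([155,  80,   7,   8], dtype=int32))]
```

```bash
python3 -c "
from h import *
goto([.60,-.21,.26],90)
goto([.60,-.21,.0],90)"
```

```text
t 21.95 tcp [0.5213 0.0677 0.2692] rv [-1.614  2.694  0.   ] w 0.0597 gf 86.0 F [-0.3  0.3 -0.6]
q [-0.22  0.18 -0.03  1.85  0.01  1.11  2.4 ] yaw 151.8
shift [ 0.8308 -0.8019  0.0362] turn [0.     0.0004 0.3435]
t 21.95 tcp [0.5213 0.0677 0.2692] rv [-1.614  2.694  0.   ] w 0.0597 gf 86.0 F [-0.3  0.3 -0.6]
q [-0.22  0.18 -0.03  1.85  0.01  1.11  2.4 ] yaw 151.8
shift [ 0.8319 -0.8014  1.0762] turn [0.     0.0004 0.3435]
```

Request:
apply_moves(
  rows=[
    [[0.83, -0.8, 0.03], [0, 0, 0.34]],
    [[0.83, -0.8, 0.03], [0, 0, 0.34]],
    [[0.83, -0.8, 0.03], [0, 0, 0.34]],
    [[0.83, -0.8, 0.03], [0, 0, 0.34]],
    [[0.83, -0.8, 0.03], [0, 0, 0.34]],
    [[0.83, -0.8, 0.03], [0, 0, 0.34]],
    [[0.83, -0.8, 0.4], [0, 0, 0.34]],
    [[0.83, -0.8, 0.7], [0, 0, 0.34]],
    [[0.83, -0.8, 0.9], [0, 0, 0.34]],
    [[0.83, -0.8, 0.9], [0, 0, 0.34]],
  ],
)

```text
clock: 23.2
tcp_pos: [0.5961, -0.2084, 0.0383]
orientation: [0.017, -3.134, -0.004]
contact_force: [0.1, 0.1, 0.3]
grip_width: 0.0598
gripper_force: 85.9
```

```bash
python3 -c "
from h import *
goto([.60,-.21,-.012],90)"
```

```text
t 23.2 tcp [ 0.5961 -0.2084  0.0383] rv [ 0.017 -3.134 -0.004] w 0.0598 gf 85.9 F [0.1 0.1 0.3]
q [ 0.07  0.63  0.22  1.8  -0.2   0.74  1.99] yaw 90.6
shift [-0.0172 -0.0071  0.2009] turn [ 0.0008 -0.0025  0.0035]
```

Request:
apply_moves(
  rows=[
    [[-0.076, -0.026, 0.08], [0, 0, 0]],
    [[-0.076, -0.026, 0.14], [0, 0, 0]],
    [[-0.076, -0.026, 0.17], [0, 0, 0]],
    [[-0.076, -0.026, 0.185], [0, 0, 0]],
    [[-0.076, -0.026, 0.197], [0, 0, 0]],
    [[-0.076, -0.026, 0.199], [0, 0, 0]],
  ],
)

```text
clock: 23.95
tcp_pos: [0.619, -0.2164, -0.006]
orientation: [-0.017, 3.141, -0.0]
contact_force: [0.8, -0.4, -0.7]
grip_width: 0.0598
gripper_force: 86.0
```

Request:
apply_moves(
  rows=[
    [[0, 0, 0], [0, 0, 0]],
    [[0, 0, 0], [0, 0, 0]],
    [[0, 0, 0], [0, 0, 0]],
    [[0, 0, 0], [0, 0, 0]],
    [[0, 0, -0.2], [0, 0, 0]],
    [[0, 0, -0.4], [0, 0, 0]],
    [[0, 0, -0.7], [0, 0, 0]],
    [[0, 0, -0.95], [0, 0, 0]],
    [[0, 0, -0.95], [0, 0, 0]],
  ],
  jaw=1,
)

```text
clock: 25.08
tcp_pos: [0.6212, -0.2176, 0.2366]
orientation: [-0.017, 3.133, -0.003]
contact_force: [-0.4, 0.2, -0.2]
grip_width: 0.0854
gripper_force: 0.0
```

```bash
python3 - <<'E'
from h import *
o=st();print(o["joints"].round(2))
S=grab("side");T=grab("top")
for f,n in((S,"S"),(T,"T")): print(n,blobs(f,(3,150,60),(16,255,255),(200,100,400,300))[0][:3])
b=blobs(S,(3,150,60),(16,255,255),(200,100,400,300))[0][0]; print(onz(S,*b[1],.022))
# stand geometry with unobstructed tops if possible: white canister mouth, handle, slot
print("handle",blobs(T,(0,150,80),(4,255,255),(130,160,300,235))[0][:2],blobs(S,(0,150,80),(4,255,255),(110,150,280,250))[0][:2])
im=np.hstack([cv2.resize(T["img"][165:235,160:260],(400,280),interpolation=cv2.INTER_CUBIC),cv2.resize(S["img"][150:220,150:250],(400,280),interpolation=cv2.INTER_CUBIC)])
im2=np.hstack([cv2.resize(T["img"][150:240,250:380],(400,280),interpolation=cv2.INTER_CUBIC),cv2.resize(S["img"][190:280,270:400],(400,280),interpolation=cv2.INTER_CUBIC)])
cv2.imwrite("pics/e1.png",np.vstack([im,im2]))
E
```

```text
t 25.07 tcp [ 0.6212 -0.2176  0.2366] rv [-1.700e-02  3.133e+00 -3.000e-03] w 0.0854 gf 0.0 F [-0.4  0.2 -0.2]
[ 0.03  0.44  0.29  1.6  -0.14  1.11  1.94]
S [(351, array([292.9 , 203.84]), array([283, 194,  20,  21], dtype=int32)), (29, array([274.07, 108.93]), array([269, 107,  12,   5], dtype=int32))]
T []
[ 0.6164302  -0.21547231  0.022     ]
handle [(36, array([188.44, 210.25]), array([187, 204,   4,  14], dtype=int32))] []
```

View pics/e1.png

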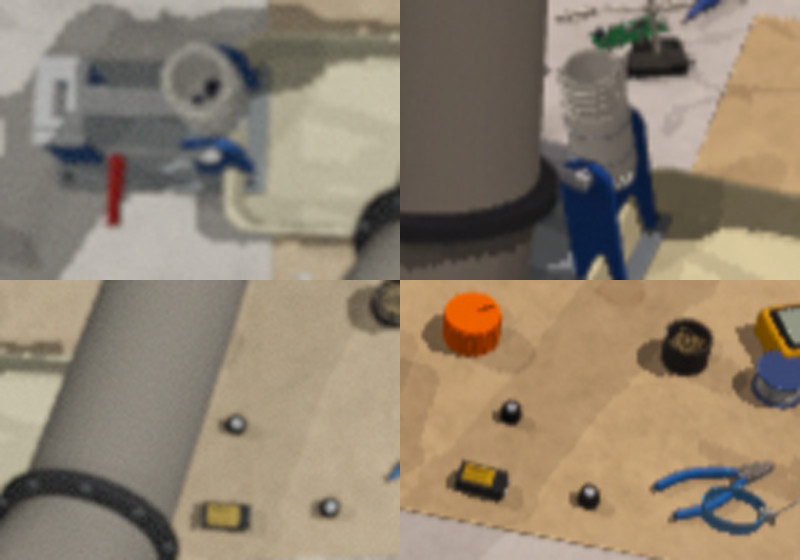

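Request:
apply_moves(
  rows=[
    [[0.5, 0.95, 0], [0, 0, 0]],
    [[0.5, 0.95, 0], [0, 0, 0]],
    [[0.5, 0.95, 0], [0, 0, 0]],
    [[0.5, 0.95, 0], [0, 0, 0]],
    [[0.5, 0.95, 0], [0, 0, 0]],
    [[0.5, 0.95, 0], [0, 0, 0]],
  ],
)

```text
clock: 25.92
tcp_pos: [0.4896, 0.0211, 0.2293]
orientation: [0.023, -3.138, 0.0]
contact_force: [0.4, -1.1, 0.2]
grip_width: 0.0857
gripper_force: 0.0
```

```bash
python3 -c "
from h import *
goto([.446,.1345,.122],86.3)"
```

```text
t 25.93 tcp [0.4896 0.0211 0.2293] rv [ 0.023 -3.138  0.   ] w 0.0857 gf 0.0 F [ 0.4 -1.1  0.2]
q [-0.34  0.16  0.19  1.98 -0.03  1.01  1.45] yaw 90.8
shift [0.1661 0.4563 0.4295] turn [-0.0001 -0.0011  0.0252]
```

Request:
apply_moves(
  rows=[
    [[0.166, 0.456, 0], [0, 0, 0.025]],
    [[0.166, 0.456, 0], [0, 0, 0.025]],
    [[0.166, 0.456, 0.1], [0, 0, 0.025]],
    [[0.166, 0.456, 0.25], [0, 0, 0.025]],
    [[0.166, 0.456, 0.4], [0, 0, 0.025]],
    [[0.166, 0.456, 0.428], [0, 0, 0.025]],
    [[0.166, 0.456, 0.428], [0, 0, 0.025]],
  ],
)

```text
clock: 26.8
tcp_pos: [0.4489, 0.1324, 0.1239]
orientation: [-0.108, -3.139, 0.001]
contact_force: [-0.3, -0.0, 0.1]
grip_width: 0.0855
gripper_force: 0.0
```

Request:
apply_moves(
  rows=[
    [[0, 0, 0], [0, 0, 0]],
    [[0, 0, 0], [0, 0, 0]],
    [[0, 0, 0], [0, 0, 0]],
    [[0, 0, 0], [0, 0, 0]],
    [[0, 0, 0], [0, 0, 0]],
    [[0, 0, 0], [0, 0, 0]],
  ],
  jaw=-1,
  newtons=40,
)

```text
clock: 27.55
tcp_pos: [0.4487, 0.1339, 0.1245]
orientation: [0.105, 3.139, 0.001]
contact_force: [-0.8, 2.5, 5.2]
grip_width: 0.0106
gripper_force: 39.1
```

```bash
python3 - <<'E'
from h import *
o=st();print(o["joints"].round(2))
# arc in tool shares: c=tilt 0 angle 16deg, r=.065 ; tool y ~ stand +y, tool z down
for k in range(1,15):
    a0=np.radians(16);a=a0+k*2.32/14
    print(k,round(.065*(np.cos(a)-np.cos(a0))/.25,3),round(-.065*(np.sin(a)-np.sin(a0))/.25,3))
E
```

```text
t 27.55 tcp [0.4487 0.1339 0.1245] rv [1.050e-01 3.139e+00 1.000e-03] w 0.0106 gf 39.1 F [-0.8  2.5  5.2]
[-0.5   0.26  0.09  2.13 -0.03  0.75  1.12]
1 -0.015 -0.04
2 -0.037 -0.077
3 -0.064 -0.111
4 -0.097 -0.139
5 -0.134 -0.161
6 -0.174 -0.177
7 -0.216 -0.186
8 -0.259 -0.188
9 -0.302 -0.183
10 -0.343 -0.171
11 -0.382 -0.152
12 -0.417 -0.128
13 -0.447 -0.097
14 -0.473 -0.063
```

Request:
apply_moves(
  rows=[
    [[0, -0.015, -0.04], [0, 0, 0]],
    [[0, -0.037, -0.077], [0, 0, 0]],
    [[0, -0.064, -0.111], [0, 0, 0]],
    [[0, -0.097, -0.139], [0, 0, 0]],
    [[0, -0.134, -0.161], [0, 0, 0]],
    [[0, -0.174, -0.177], [0, 0, 0]],
    [[0, -0.216, -0.186], [0, 0, 0]],
    [[0, -0.259, -0.188], [0, 0, 0]],
    [[0, -0.302, -0.183], [0, 0, 0]],
    [[0, -0.343, -0.171], [0, 0, 0]],
  ],
)

```text
clock: 28.8
tcp_pos: [0.445, 0.0504, 0.169]
orientation: [0.103, 3.135, 0.007]
contact_force: [0.5, 9.9, 11.1]
grip_width: 0.0105
gripper_force: 43.2
```

Request:
apply_moves(
  rows=[
    [[0, -0.039, 0.019], [0, 0, 0]],
    [[0, -0.074, 0.043], [0, 0, 0]],
    [[0, -0.104, 0.074], [0, 0, 0]],
    [[0, -0.13, 0.108], [0, 0, 0]],
    [[0, -0.13, 0.108], [0, 0, 0]],
    [[0, -0.13, 0.108], [0, 0, 0]],
    [[0, -0.13, 0.108], [0, 0, 0]],
  ],
)

```text
clock: 29.68
tcp_pos: [0.4432, 0.0168, 0.1403]
orientation: [0.104, 3.135, 0.003]
contact_force: [6.8, 4.9, -5.0]
grip_width: 0.0103
gripper_force: 43.9
```

```bash
cat >> h.py <<'E'
def caps(f):
    d=cv2.inRange(f["hsv"],np.array((0,0,0)),np.array((180,255,85)))
    poly=np.array([proj(f,p) for p in TR(f)],np.int32); k=np.zeros_like(d);cv2.fillPoly(k,[poly],255)
    n,l,s,c=cv2.connectedComponentsWithStats(d&k); return [(int(s[i,4]),c[i].round(1).tolist(),onz(f,*c[i],.012)[:2].round(3).tolist()) for i in range(1,n) if s[i,4]>4]
def TR(f): return [(.575,.04,.01),(.572,-.135,.01),(.44,-.13,.01),(.445,.05,.01)]
E
python3 - <<'E'
from h import *
o=st();print(o["joints"].round(2))
S=grab("side");T=grab("top");print("S",caps(S));print("T",caps(T))
im=np.hstack([cv2.resize(T["img"][150:240,180:310],(400,280),interpolation=cv2.INTER_CUBIC),cv2.resize(S["img"][150:260,150:290],(400,280),interpolation=cv2.INTER_CUBIC)])
cv2.imwrite("pics/e2.png",im)
E
```

```text
t 29.68 tcp [0.4432 0.0168 0.1403] rv [1.040e-01 3.135e+00 3.000e-03] w 0.0103 gf 43.9 F [ 6.8  4.9 -5. ]
[-0.33  0.2   0.17  2.18 -0.05  0.77  1.38]
S [(10, [240.5, 213.0], [0.545, -0.053]), (67, [240.9, 221.5], [0.51, -0.064])]
T [(12, [238.1, 198.4], [0.513, -0.0]), (57, [258.7, 198.8], [0.511, -0.065]), (6, [241.0, 209.2], [0.479, -0.009]), (7, [246.3, 209.4], [0.478, -0.026]), (42, [242.9, 214.6], [0.462, -0.015])]
```

View pics/e2.png

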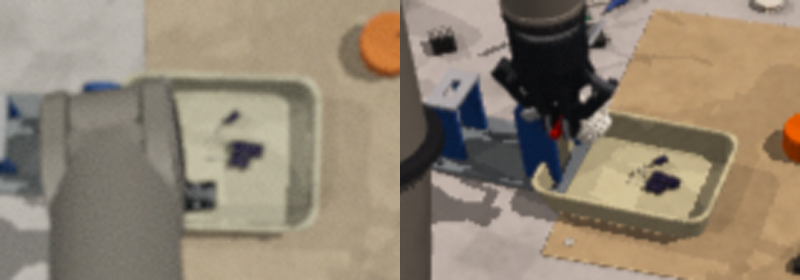

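Request:
apply_moves(
  rows=[
    [[0, 0.026, -0.034], [0, 0, 0]],
    [[0, 0.053, -0.063], [0, 0, 0]],
    [[0, 0.026, -0.034], [0, 0, 0]],
    [[0, -0.006, 0.01], [0, 0, 0]],
    [[0, 0.026, -0.034], [0, 0, 0]],
    [[0, 0.053, -0.063], [0, 0, 0]],
    [[0, 0.026, -0.034], [0, 0, 0]],
    [[0, -0.006, 0.01], [0, 0, 0]],
    [[0, -0.006, 0.01], [0, 0, 0]],
    [[0, -0.006, 0.01], [0, 0, 0]],
  ],
)

```text
clock: 31.02
tcp_pos: [0.4427, 0.0142, 0.1373]
orientation: [0.106, 3.135, 0.002]
contact_force: [8.7, 3.3, -5.0]
grip_width: 0.0105
gripper_force: 42.2
```

```bash
python3 - <<'E'
from h import *
o=st()
S=grab("side");T=grab("top");print("S",caps(S));print("T",caps(T))
for f,x0,x1,y0,y1 in((T,248,270,182,206),(S,230,252,206,230)):
    print("\n".join(" ".join(f"{x:3d}" for x in r) for r in f["hsv"][y0:y1,x0:x1,2]));print()
E
```

```text
t 31.02 tcp [0.4427 0.0142 0.1373] rv [1.060e-01 3.135e+00 2.000e-03] w 0.0105 gf 42.2 F [ 8.7  3.3 -5. ]
S [(10, [240.5, 213.0], [0.545, -0.053]), (67, [240.9, 221.5], [0.51, -0.064])]
T [(14, [238.6, 193.5], [0.529, -0.002]), (5, [255.2, 187.2], [0.548, -0.055]), (59, [258.7, 198.9], [0.51, -0.065]), (51, [243.8, 214.3], [0.462, -0.018]), (7, [247.7, 209.6], [0.477, -0.03])]
185 186 184 183 181 181 179 185 183 179 180 184 183 180 180 182 181 179 177 180 178 178
184 187 187 185 185 186 186 186 184 184 185 187 183 183 185 185 185 182 185 182 184 182
185 188 187 186 188 186 185 179 173 176 184 185 187 188 184 184 185 184 185 185 185 185
186 187 186 186 188 185 176 153 136 155 177 184 187 184 185 183 185 184 183 185 185 183
189 185 186 187 186 177 151 110  84 117 158 180 182 186 186 187 184 185 184 186 184 183
189 189 187 180 171 148 106  71  75 114 151 170 177 183 183 188 186 184 185 184 183 186
190 190 188 170 140 107  75  82 106 143 167 171 174 177 181 186 184 183 184 186 183 186
194 195 186 169 133 109 101 122 148 166 171 174 175 178 184 185 185 186 188 188 187 186
195 192 183 168 
[... 2804 characters left out ...]
 206 194 189 185 143  62  48  49  48  46  46  39  34  37  36  38  64 175 194 208 209
208 208 205 186 139 108  47  42  53  53  49  45  38  52  40  35  55 100 175 191 197 206
210 208 207 186 124 105  53  40  40  40  46  45  51  91  99 101 124 158 184 191 192 197
212 209 198 189 173 167 111  98  80  47  43  64 124 165 172 174 176 184 189 190 190 190
212 210 195 190 190 189 174 171 161 108 104 135 175 191 191 190 189 188 189 189 189 188
212 210 203 191 191 192 191 189 186 172 171 181 191 193 192 190 190 190 191 189 188 189
210 208 196 191 191 191 191 190 188 188 189 191 193 194 193 191 191 192 191 189 189 188
210 208 195 190 191 190 191 190 190 190 193 192 192 193 193 192 192 193 190 190 189 190
```

Request:
apply_moves(
  rows=[
    [[0, 0.032, -0.044], [0, 0, 0]],
    [[0, 0.062, -0.075], [0, 0, 0]],
    [[0, 0.097, -0.099], [0, 0, 0]],
    [[0, 0.136, -0.118], [0, 0, 0]],
    [[0, 0.177, -0.13], [0, 0, 0]],
    [[0, 0.22, -0.135], [0, 0, 0]],
    [[0, 0.263, -0.133], [0, 0, 0]],
    [[0, 0.305, -0.124], [0, 0, 0]],
    [[0, 0.345, -0.108], [0, 0, 0]],
    [[0, 0.382, -0.086], [0, 0, 0]],
  ],
)

```text
clock: 32.38
tcp_pos: [0.4474, 0.1068, 0.1594]
orientation: [0.109, 3.139, -0.003]
contact_force: [-1.7, -6.9, 9.9]
grip_width: 0.0103
gripper_force: 45.9
```

Request:
apply_moves(
  rows=[
    [[0, 0.033, 0.028], [0, 0, 0]],
    [[0, 0.06, 0.062], [0, 0, 0]],
    [[0, 0.082, 0.099], [0, 0, 0]],
    [[0, 0.097, 0.139], [0, 0, 0]],
    [[0, 0.098, 0.145], [0, 0, 0]],
    [[0, 0.098, 0.145], [0, 0, 0]],
    [[0, 0.098, 0.145], [0, 0, 0]],
  ],
)

```text
clock: 33.25
tcp_pos: [0.4488, 0.1328, 0.1225]
orientation: [0.107, 3.139, -0.001]
contact_force: [1.1, -0.5, 3.4]
grip_width: 0.0103
gripper_force: 49.5
```

Request:
apply_moves(
  rows=[
    [[0, 0, 0.008], [0, 0, 0]],
    [[0, 0, 0.016], [0, 0, 0]],
    [[0, 0, 0.016], [0, 0, 0]],
  ],
)

```text
clock: 33.62
tcp_pos: [0.4489, 0.1339, 0.1189]
orientation: [0.106, 3.139, 0.001]
contact_force: [-0.7, 0.7, 4.6]
grip_width: 0.0106
gripper_force: 50.3
```

Request:
apply_moves(
  rows=[
    [[0, 0, 0.008], [0, 0, 0]],
    [[0, 0, 0.016], [0, 0, 0]],
    [[0, 0, 0.016], [0, 0, 0]],
  ],
)

```text
clock: 34.0
tcp_pos: [0.449, 0.1341, 0.1181]
orientation: [0.106, 3.139, 0.003]
contact_force: [-14.3, -3.0, 46.6]
grip_width: 0.0105
gripper_force: 54.1
```

Request:
apply_moves(
  rows=[
    [[0, 0, 0], [0, 0, 0]],
    [[0, 0, 0], [0, 0, 0]],
    [[0, 0, 0], [0, 0, 0]],
    [[0, 0, 0], [0, 0, 0]],
    [[0, 0, -0.1], [0, 0, 0]],
    [[0, 0, -0.3], [0, 0, 0]],
    [[0, 0, -0.5], [0, 0, 0]],
    [[0, 0, -0.5], [0, 0, 0]],
  ],
  jaw=1,
)

```text
clock: 35.0
tcp_pos: [0.4509, 0.1344, 0.2431]
orientation: [0.106, 3.133, 0.006]
contact_force: [0.3, 0.6, -0.8]
grip_width: 0.0852
gripper_force: 0.0
```

```bash
python3 - <<'E'
from h import *
goto([.512,-.274,.1],90)
S=grab("side");T=grab("top")
print("handle",blobs(T,(0,150,80),(4,255,255),(130,160,300,235))[0][:2],blobs(S,(0,150,80),(4,255,255),(110,150,280,250))[0][:2])
# white canister mouth in both
for f,r in((T,(190,165,230,205)),(S,(180,155,215,190))):
    print(blobs(f,(0,0,150),(180,60,255),r)[0][:3])
for f,r,k in((T,(290,170,400,245),"T"),(S,(290,205,380,275),"S")):
    print("dark",k,blobs(f,(0,0,0),(180,255,75),r,5)[0][:6])
E
```

```text
t 35.0 tcp [0.4509 0.1344 0.2431] rv [0.106 3.133 0.006] w 0.0852 gf 0.0 F [ 0.3  0.6 -0.8]
q [-0.52  0.1   0.1   2.01 -0.01  1.02  1.09] yaw 86.1
shift [-0.3509 -1.6155  0.5687] turn [ 0.0011  0.0021 -0.0216]
handle [(23, array([188., 216.]), array([187, 212,   3,   9], dtype=int32))] [(45, array([171.42, 192.49]), array([168, 187,   9,  13], dtype=int32))]
[(677, array([208.34, 175.24]), array([190, 165,  40,  32], dtype=int32)), (63, array([228.19, 192.81]), array([227, 180,   3,  25], dtype=int32)), (12, array([210.5, 203.5]), array([208, 203,   6,   2], dtype=int32))]
[(361, array([188.76, 169.35]), array([180, 155,  25,  31], dtype=int32)), (187, array([207.44, 174.88]), array([196, 162,  19,  28], dtype=int32)), (14, array([205.93, 185.71]), array([204, 182,   4,   8], dtype=int32))]
dark T [(17, array([328.82, 226.12]), array([327, 223,   4,   7], dtype=int32)), (11, array([324.82, 197.09]), array([323, 195,   6,   4], dtype=int32)), (10, array([355. , 223.4]), array([354, 221,   4,   5], dtype=int32))]
dark S [(184, array([362.57, 212.6 ]), array([355, 205,  16,  16], dtype=int32)), (76, array([297.93, 256.5 ]), array([290, 252,  15,   9], dtype=int32)), (32, array([330.53, 260.5 ]), array([327, 257,   8,   7], dtype=int32)), (31, array([305.19, 233.23]), array([302, 230,   7,   7], dtype=int32)), (8, array([370.5, 253. ]), array([367, 253,   8,   1], dtype=int32)), (5, array([377.6, 253.2]), array([376, 253,   4,   2], dtype=int32))]
```

Request:
apply_moves(
  rows=[
    [[-0.175, -0.81, 0], [0, 0, -0.02]],
    [[-0.175, -0.81, 0], [0, 0, -0.02]],
    [[-0.175, -0.81, 0], [0, 0, -0.02]],
    [[-0.175, -0.81, 0], [0, 0, -0.02]],
    [[-0.175, -0.81, 0], [0, 0, -0.02]],
  ],
  jaw=0,
)

```text
clock: 35.72
tcp_pos: [0.4774, -0.073, 0.238]
orientation: [-0.013, -3.138, 0.001]
contact_force: [0.2, 0.2, -0.5]
grip_width: 0.0426
gripper_force: 0.0
```

```bash
python3 -c "
from h import *
goto([.5128,-.2742,-.010],90)"
```

```text
t 35.73 tcp [ 0.4774 -0.073   0.238 ] rv [-1.300e-02 -3.138e+00  1.000e-03] w 0.0426 gf 0.0 F [ 0.2  0.2 -0.5]
q [-0.24  0.14  0.29  1.99 -0.04  1.02  1.63] yaw 89.5
shift [-0.1515 -0.8031  0.9918] turn [-0.0002 -0.001  -0.0027]
```

Request:
apply_moves(
  rows=[
    [[-0.14, -0.79, 0.1], [0, 0, 0]],
    [[-0.14, -0.79, 0.1], [0, 0, 0]],
    [[-0.14, -0.79, 0.1], [0, 0, 0]],
    [[-0.14, -0.79, 0.3], [0, 0, 0]],
    [[-0.14, -0.79, 0.55], [0, 0, 0]],
    [[-0.14, -0.79, 0.78], [0, 0, 0]],
    [[-0.14, -0.79, 0.78], [0, 0, 0]],
    [[-0.14, -0.79, 0.78], [0, 0, 0]],
  ],
)

```text
clock: 36.72
tcp_pos: [0.5137, -0.2686, 0.0459]
orientation: [0.006, 3.14, -0.0]
contact_force: [-0.8, -0.8, 0.1]
grip_width: 0.0429
gripper_force: 0.0
```

```bash
python3 -c "
from h import *
goto([.5128,-.2742,-.010],90)
S=grab('side');print(blobs(S,(0,0,0),(180,255,75),(290,205,350,275))[0][:6])"
```

```text
t 36.73 tcp [ 0.5137 -0.2686  0.0459] rv [ 0.006  3.14  -0.   ] w 0.0429 gf 0.0 F [-0.8 -0.8  0.1]
q [ 0.13  0.56  0.32  1.94 -0.27  0.69  2.18] yaw 89.8
shift [ 0.0039 -0.0223  0.2235] turn [-0.      0.0004 -0.0012]
[(337, array([308.69, 211.14]), array([290, 205,  39,  20], dtype=int32)), (70, array([298.14, 256.46]), array([290, 252,  15,   9], dtype=int32)), (29, array([305.07, 233.07]), array([302, 230,   7,   6], dtype=int32)), (28, array([330.64, 260.64]), array([327, 258,   8,   6], dtype=int32))]
```

Request:
apply_moves(
  rows=[
    [[0.004, -0.022, 0.08], [0, 0, 0]],
    [[0.004, -0.022, 0.16], [0, 0, 0]],
    [[0.004, -0.022, 0.22], [0, 0, 0]],
    [[0.004, -0.022, 0.222], [0, 0, 0]],
    [[0.004, -0.022, 0.222], [0, 0, 0]],
  ],
)

```text
clock: 37.4
tcp_pos: [0.5116, -0.2747, -0.011]
orientation: [-0.008, -3.141, -0.0]
contact_force: [0.3, -1.0, 0.4]
grip_width: 0.0428
gripper_force: 0.0
```

Request:
apply_moves(
  rows=[
    [[0, 0, 0], [0, 0, 0]],
    [[0, 0, 0], [0, 0, 0]],
    [[0, 0, 0], [0, 0, 0]],
    [[0, 0, 0], [0, 0, 0]],
  ],
  jaw=-1,
  newtons=30,
)

```text
clock: 37.9
tcp_pos: [0.5119, -0.2748, -0.0103]
orientation: [0.008, 3.141, -0.0]
contact_force: [-0.9, 1.1, 6.4]
grip_width: 0.02
gripper_force: 29.6
```

Request:
apply_moves(
  rows=[
    [[0, 0, -0.1], [0, 0, 0]],
    [[0, 0, -0.3], [0, 0, 0]],
    [[0, 0, -0.5], [0, 0, 0]],
    [[0, 0.7, -0.97], [0, 0, 0]],
    [[0, 0.7, -0.97], [0, 0, 0]],
    [[0, 0.7, -0.97], [0, 0, 0]],
    [[0, 0.7, -0.97], [0, 0, 0]],
    [[0, 0.7, -0.97], [0, 0, 0]],
  ],
)

```text
clock: 38.9
tcp_pos: [0.5131, -0.0979, 0.2324]
orientation: [0.002, 3.139, 0.001]
contact_force: [0.9, -0.3, 0.0]
grip_width: 0.0196
gripper_force: 29.4
```

```bash
python3 -c "
from h import *
goto([.522,.0673,.235],90)"
```

```text
t 38.9 tcp [ 0.5131 -0.0979  0.2324] rv [2.000e-03 3.139e+00 1.000e-03] w 0.0196 gf 29.4 F [ 0.9 -0.3  0. ]
q [-0.25  0.21  0.38  1.92 -0.09  1.02  1.73] yaw 89.9
shift [-0.0349  0.661  -0.0097] turn [ 0.0002  0.0007 -0.0004]
```

Request:
apply_moves(
  rows=[
    [[-0.035, 0.655, 0], [0, 0, 0]],
    [[-0.035, 0.655, 0], [0, 0, 0]],
    [[-0.035, 0.655, 0], [0, 0, 0]],
    [[-0.035, 0.655, 0], [0, 0, 0]],
    [[-0.035, 0.655, 0], [0, 0, 0]],
    [[-0.035, 0.655, 0], [0, 0, 0]],
  ],
)

```text
clock: 39.65
tcp_pos: [0.5218, 0.0617, 0.2312]
orientation: [-0.013, -3.141, 0.001]
contact_force: [-0.5, 0.8, -0.2]
grip_width: 0.0194
gripper_force: 29.5
```

```bash
python3 -c "
from h import *
goto([.522,.0673,.210],90)"
```

```text
t 39.65 tcp [0.5218 0.0617 0.2312] rv [-1.300e-02 -3.141e+00  1.000e-03] w 0.0194 gf 29.5 F [-0.5  0.8 -0.2]
q [-0.48  0.22  0.28  1.91 -0.07  1.02  1.4 ] yaw 89.5
shift [-0.0005  0.0225  0.0847] turn [-0.0003 -0.0002 -0.0026]
```

Request:
apply_moves(
  rows=[
    [[0, 0.022, 0.02], [0, 0, 0]],
    [[0, 0.022, 0.06], [0, 0, 0]],
    [[0, 0.022, 0.085], [0, 0, 0]],
    [[0, 0.022, 0.085], [0, 0, 0]],
  ],
)

```text
clock: 40.15
tcp_pos: [0.5214, 0.0694, 0.2095]
orientation: [-0.008, -3.14, 0.001]
contact_force: [0.5, 0.0, -0.7]
grip_width: 0.0199
gripper_force: 29.5
```

Request:
apply_moves(
  rows=[
    [[0, 0, 0], [0, 0, 0]],
    [[0, 0, 0], [0, 0, 0]],
    [[0, 0, 0], [0, 0, 0]],
    [[0, 0, 0], [0, 0, 0]],
    [[0, 0, -0.08], [0, 0, 0]],
    [[0, -0.5, -0.1], [0, 0, 0]],
    [[0, -0.9, -0.1], [0, 0, 0]],
    [[0, -0.9, -0.1], [0, 0, 0]],
    [[0, -0.9, -0.1], [0, 0, 0]],
  ],
  jaw=0,
)

```text
clock: 41.28
tcp_pos: [0.5202, -0.1591, 0.2357]
orientation: [0.013, 3.141, -0.001]
contact_force: [0.5, 0.8, 0.9]
grip_width: 0.043
gripper_force: 0.0
```

```bash
python3 - <<'E'
from h import *
goto([.4264,-.3658,.06],90)
S=grab("side");T=grab("top")
for f,r,k in((T,(290,170,400,245),"T"),(S,(290,225,380,275),"S"),(T,(200,172,222,195),"Tmouth"),(S,(190,155,212,200),"Smouth")):
    print(k,blobs(f,(0,0,0),(180,255,75),r,4)[0][:6])
print(S["hsv"][156:182:2,188:212:2,2])
E
```

```text
t 41.27 tcp [ 0.5202 -0.1591  0.2357] rv [ 1.300e-02  3.141e+00 -1.000e-03] w 0.043 gf 0.0 F [0.5 0.8 0.9]
q [-0.16  0.25  0.41  1.87 -0.12  1.04  1.86] yaw 89.5
shift [ 0.3689 -0.8291  0.7035] turn [-0.0003  0.0002 -0.0027]
T [(25, array([317.28, 177.08]), array([314, 175,   7,   6], dtype=int32)), (15, array([328.93, 226.2 ]), array([327, 223,   4,   7], dtype=int32)), (7, array([355., 224.]), array([354, 222,   4,   4], dtype=int32))]
S [(75, array([297.99, 256.47]), array([290, 252,  15,   9], dtype=int32)), (32, array([330.53, 260.5 ]), array([327, 257,   8,   7], dtype=int32)), (8, array([370.5, 253. ]), array([367, 253,   8,   1], dtype=int32)), (4, array([377.5, 253. ]), array([376, 253,   4,   1], dtype=int32))]
Tmouth [(10, array([210.7, 187.4]), array([209, 186,   5,   4], dtype=int32)), (7, array([220.29, 182.29]), array([219, 180,   3,   6], dtype=int32))]
Smouth [(164, array([202.3 , 194.03]), array([190, 179,  22,  21], dtype=int32)), (59, array([209.25, 162.29]), array([207, 155,   5,  15], dtype=int32)), (11, array([200.45, 159.09]), array([199, 158,   4,   3], dtype=int32))]
[[189 182 179 177 185 181 158 135 108 118  73  53]
 [189 188 186 183 177  90  48  74  80  76  75  63]
 [187 186 186 185 179  99  74  67  73  93  57  51]
 [186 184 184 170 151 166 148 122 161 171  46  34]
 [187 186 139 107 126 123 115 146 173 108  53  57]
 [190 164  99 100 134 115 113 115 126  87  52  50]
 [184 125  98 121 132 109 113 116 102  85  33  27]
 [188 145 126 129 128 112 128 120 104 129 164 150]
 [192 163 135 123 120 123 119 105 107 135 187 189]
 [191 175 132 124 118 115 122  99 112 127 193 193]
 [186 160 148 116 112 110 123 103 101 105 159 191]
 [179 165 153 126 108 113 104 104 104  93 114 151]
 [177 169 122 118 125 123 120 109  99  84  66 111]]
```

Request:
apply_moves(
  rows=[
    [[0.37, -0.83, 0], [0, 0, 0]],
    [[0.37, -0.83, 0], [0, 0, 0]],
    [[0.37, -0.83, 0], [0, 0, 0]],
    [[0.37, -0.83, 0.1], [0, 0, 0]],
    [[0.37, -0.83, 0.3], [0, 0, 0]],
    [[0.37, -0.83, 0.5], [0, 0, 0]],
    [[0.37, -0.83, 0.7], [0, 0, 0]],
    [[0.37, -0.83, 0.7], [0, 0, 0]],
    [[0.37, -0.83, 0.7], [0, 0, 0]],
  ],
)

```text
clock: 42.5
tcp_pos: [0.4284, -0.363, 0.0619]
orientation: [0.007, 3.14, -0.001]
contact_force: [0.2, -0.1, 0.6]
grip_width: 0.043
gripper_force: 0.0
```

```bash
python3 -c "
from h import *
goto([.4264,-.3658,-.010],90)
S=grab('side');print(blobs(S,(0,0,0),(180,255,75),(310,235,350,275))[0][:6])"
```

```text
t 42.5 tcp [ 0.4284 -0.363   0.0619] rv [ 7.00e-03  3.14e+00 -1.00e-03] w 0.043 gf 0.0 F [ 0.2 -0.1  0.6]
q [ 0.27  0.52  0.42  1.98 -0.32  0.7   2.45] yaw 89.7
shift [ 0.0086 -0.0111  0.2874] turn [-0.0003  0.0005 -0.0014]
[(89, array([343.85, 239.78]), array([340, 235,  10,  13], dtype=int32)), (48, array([321.96, 238.27]), array([315, 235,  12,  10], dtype=int32)), (26, array([330.81, 260.58]), array([328, 258,   7,   6], dtype=int32))]
```

Request:
apply_moves(
  rows=[
    [[0.007, -0.009, 0.1], [0, 0, 0]],
    [[0.007, -0.009, 0.2], [0, 0, 0]],
    [[0.007, -0.009, 0.28], [0, 0, 0]],
    [[0.007, -0.009, 0.287], [0, 0, 0]],
    [[0.007, -0.009, 0.287], [0, 0, 0]],
  ],
)

```text
clock: 43.18
tcp_pos: [0.4262, -0.3652, -0.0106]
orientation: [0.007, 3.14, -0.001]
contact_force: [-0.4, 0.5, -0.3]
grip_width: 0.0425
gripper_force: 0.0
```

Request:
apply_moves(
  rows=[
    [[0, 0, 0], [0, 0, 0]],
    [[0, 0, 0], [0, 0, 0]],
    [[0, 0, 0], [0, 0, 0]],
    [[0, 0, 0], [0, 0, 0]],
  ],
  jaw=-1,
  newtons=30,
)

```text
clock: 43.68
tcp_pos: [0.4263, -0.3653, -0.0103]
orientation: [0.008, 3.14, -0.001]
contact_force: [0.2, 0.2, 5.0]
grip_width: 0.0197
gripper_force: 29.1
```

Request:
apply_moves(
  rows=[
    [[0, 0, -0.1], [0, 0, 0]],
    [[0, 0, -0.3], [0, 0, 0]],
    [[0, 0, -0.55], [0, 0, 0]],
    [[-0.19, 0.9, -0.97], [0, 0, 0]],
    [[-0.19, 0.9, -0.97], [0, 0, 0]],
    [[-0.19, 0.9, -0.97], [0, 0, 0]],
    [[-0.19, 0.9, -0.97], [0, 0, 0]],
    [[-0.19, 0.9, -0.97], [0, 0, 0]],
    [[-0.19, 0.9, -0.97], [0, 0, 0]],
  ],
)

```text
clock: 44.8
tcp_pos: [0.4739, -0.1403, 0.2312]
orientation: [0.007, 3.141, -0.0]
contact_force: [-0.0, -0.7, -0.8]
grip_width: 0.0197
gripper_force: 29.5
```

```bash
python3 -c "
from h import *
goto([.522,.0673,.235],90)"
```

```text
t 44.8 tcp [ 0.4739 -0.1403  0.2312] rv [ 0.007  3.141 -0.   ] w 0.0197 gf 29.5 F [-0.  -0.7 -0.8]
q [-0.25  0.17  0.47  1.99 -0.09  1.01  1.83] yaw 89.7
shift [-0.1887  0.8312 -0.015 ] turn [-0.      0.0001 -0.0014]
```

Request:
apply_moves(
  rows=[
    [[-0.19, 0.831, 0], [0, 0, 0]],
    [[-0.19, 0.831, 0], [0, 0, 0]],
    [[-0.19, 0.831, 0], [0, 0, 0]],
    [[-0.19, 0.831, 0], [0, 0, 0]],
    [[-0.19, 0.831, 0], [0, 0, 0]],
    [[-0.19, 0.831, 0], [0, 0, 0]],
    [[-0.19, 0.831, 0], [0, 0, 0]],
  ],
)

```text
clock: 45.68
tcp_pos: [0.5225, 0.065, 0.231]
orientation: [-0.014, -3.141, 0.001]
contact_force: [-0.3, -0.8, -1.0]
grip_width: 0.0198
gripper_force: 29.5
```

```bash
python3 -c "
from h import *
goto([.522,.0673,.210],90)"
```

```text
t 45.67 tcp [0.5225 0.065  0.231 ] rv [-1.400e-02 -3.141e+00  1.000e-03] w 0.0198 gf 29.5 F [-0.3 -0.8 -1. ]
q [-0.53  0.22  0.33  1.91 -0.08  1.02  1.41] yaw 89.5
shift [0.0019 0.009  0.0838] turn [-0.0002 -0.0001 -0.0027]
```

Request:
apply_moves(
  rows=[
    [[0, 0.008, 0.02], [0, 0, 0]],
    [[0, 0.008, 0.06], [0, 0, 0]],
    [[0, 0.008, 0.084], [0, 0, 0]],
    [[0, 0.008, 0.084], [0, 0, 0]],
  ],
)

```text
clock: 46.18
tcp_pos: [0.5221, 0.0695, 0.2093]
orientation: [-0.007, -3.14, 0.001]
contact_force: [0.1, 0.3, 0.2]
grip_width: 0.0199
gripper_force: 29.5
```

Request:
apply_moves(
  rows=[
    [[0, 0, 0], [0, 0, 0]],
    [[0, 0, 0], [0, 0, 0]],
    [[0, 0, 0], [0, 0, 0]],
    [[0, 0, 0], [0, 0, 0]],
    [[0, 0, -0.08], [0, 0, 0]],
    [[-0.2, -0.5, -0.1], [0, 0, 0]],
    [[-0.35, -0.95, -0.1], [0, 0, 0]],
    [[-0.35, -0.95, -0.1], [0, 0, 0]],
    [[-0.35, -0.95, -0.1], [0, 0, 0]],
  ],
  jaw=0,
)

```text
clock: 47.3
tcp_pos: [0.6087, -0.167, 0.2352]
orientation: [0.006, 3.141, 0.0]
contact_force: [1.1, 1.1, 0.7]
grip_width: 0.0427
gripper_force: 0.0
```

```bash
python3 - <<'E'
from h import *
goto([.6164,-.2155,.1],90)
S=grab("side");T=grab("top")
for f,r,k in((T,(310,190,400,245),"T"),(S,(290,225,345,275),"S"),(T,(200,172,222,195),"Tmouth")):
    print(k,blobs(f,(0,0,0),(180,255,75),r,4)[0][:6])
print(T["hsv"][174:196,198:222,2])
b,m=blobs(S,(3,150,60),(16,255,255),(270,180,310,225)); print(b[:2])
v=f["hsv"]
m2=((m>0)&(S["hsv"][:,:,2]>175)).astype(np.uint8)
c=max(cv2.findContours(m2,cv2.RETR_EXTERNAL,cv2.CHAIN_APPROX_NONE)[0],key=cv2.contourArea);e=cv2.fitEllipse(cv2.convexHull(c));print(e,onz(S,*e[0],.038))
# dark line on top
x0,y0,w,h=cv2.boundingRect(c);print(x0,y0);print(S["hsv"][y0-1:y0+h+1,x0-1:x0+w+1,2])
E
```

```text
t 47.3 tcp [ 0.6087 -0.167   0.2352] rv [0.006 3.141 0.   ] w 0.0427 gf 0.0 F [1.1 1.1 0.7]
q [-0.15  0.41  0.43  1.67 -0.19  1.1   1.9 ] yaw 89.8
shift [-0.0315 -0.1942  0.5409] turn [ 0.0001  0.0002 -0.0013]
T [(14, array([328.86, 226.21]), array([327, 223,   4,   7], dtype=int32))]
S [(76, array([297.93, 256.5 ]), array([290, 252,  15,   9], dtype=int32))]
Tmouth [(20, array([219.75, 180.45]), array([218, 178,   4,   7], dtype=int32)), (13, array([210.69, 186.92]), array([209, 185,   5,   5], dtype=int32))]
[[112 113 114 114 114 113 114 111 110 112 117 115 118 113 110 112 112 115
  114 112 114 117 120 125]
 [115 111 112 118 113 113 114 118 123 127 132 129 123 118 107 105 100 102
  103 111 115 118 123 120]
 [118 115 116 112 117 116 117 125 137 142 142 142 141 133 121 106  92  88
   88  89 101 105 112 112]
 [116 116 115 115 120 122 129 136 141 139 140 138 139 137 136 127 104  89
   80  78  78  78  92  93]
 [119 116 113 112 121 132 139 138 137 131 120 124 127 135 138 136 127 106
   84  76  66  70  70  78]
 [107 106 109 119 131 142 141 125 120 116 112 115 120 119 130 134 137 129
  101
[... 2676 characters left out ...]
6 231 231 231 231 231 231 232 231 231 230 230 231 231 231 231
  229 204 178]
 [113 140 200 229 231 232 231 231 232 232 231 231 231 231 231 231 231 231
  228 185 174]
 [110 126 152 211 229 231 231 231 231 231 231 231 231 232 231 232 231 229
  216 157 170]
 [110 120 124 162 212 228 230 231 231 231 231 231 231 231 231 231 229 211
  186 145 167]
 [114 118 119 141 157 186 214 228 229 230 230 230 230 230 230 227 209 169
  165 148 157]
 [118 117 119 124 126 148 154 179 199 213 217 219 211 209 210 182 155 141
  157 144 152]
 [116 117 121 115 112 119 119 144 163 155 156 174 159 152 177 141 132 120
  154 150 151]
 [110 116 118 115 110 113 109 119 121 113 116 126 126 126 147 128 135 122
  142 155 150]]
```

Request:
apply_moves(
  rows=[
    [[-0.042, -0.196, 0.1], [0, 0, -0.073]],
    [[-0.042, -0.196, 0.3], [0, 0, -0.073]],
    [[-0.042, -0.196, 0.5], [0, 0, -0.073]],
    [[-0.042, -0.196, 0.7], [0, 0, -0.073]],
    [[-0.042, -0.196, 0.7], [0, 0, -0.073]],
    [[-0.042, -0.196, 0.7], [0, 0, -0.073]],
  ],
  jaw=1,
)

```text
clock: 48.15
tcp_pos: [0.6194, -0.2148, 0.0618]
orientation: [-0.352, 3.12, -0.001]
contact_force: [0.2, 0.2, 0.7]
grip_width: 0.0853
gripper_force: 0.0
```

```bash
python3 -c "
from h import *
goto([.619,-.216,-.013],103)"
```

```text
t 48.15 tcp [ 0.6194 -0.2148  0.0618] rv [-3.52e-01  3.12e+00 -1.00e-03] w 0.0853 gf 0.0 F [0.2 0.2 0.7]
q [ 0.01  0.64  0.33  1.74 -0.27  0.8   2.26] yaw 102.9
shift [ 0.0033 -0.004   0.2994] turn [-0.0004  0.0006 -0.0007]
```

Request:
apply_moves(
  rows=[
    [[0.003, -0.004, 0.1], [0, 0, 0]],
    [[0.003, -0.004, 0.2], [0, 0, 0]],
    [[0.003, -0.004, 0.28], [0, 0, 0]],
    [[0.003, -0.004, 0.298], [0, 0, 0]],
    [[0.003, -0.004, 0.298], [0, 0, 0]],
  ],
)

```text
clock: 48.78
tcp_pos: [0.6184, -0.2158, -0.0137]
orientation: [-0.352, 3.121, -0.001]
contact_force: [0.4, -0.1, -0.4]
grip_width: 0.0851
gripper_force: 0.0
```

Request:
apply_moves(
  rows=[
    [[0, 0, 0], [0, 0, 0]],
    [[0, 0, 0], [0, 0, 0]],
    [[0, 0, 0], [0, 0, 0]],
    [[0, 0, 0], [0, 0, 0]],
    [[0, 0, 0], [0, 0, 0]],
  ],
  jaw=-1,
  newtons=60,
)

```text
clock: 49.4
tcp_pos: [0.6187, -0.216, -0.0132]
orientation: [-0.352, 3.12, -0.001]
contact_force: [-0.6, 0.1, 5.5]
grip_width: 0.0598
gripper_force: 65.0
```

Request:
apply_moves(
  rows=[
    [[0, 0, -0.1], [0, 0, 0]],
    [[0, 0, -0.3], [0, 0, 0]],
    [[0, 0, -0.5], [0, 0, 0]],
    [[0, 0, -0.75], [0, 0, 0]],
    [[0, 0, -1], [0, 0, 0]],
    [[0, 0, -1], [0, 0, 0]],
  ],
)

```text
clock: 50.15
tcp_pos: [0.6207, -0.2171, 0.242]
orientation: [-0.35, 3.111, -0.006]
contact_force: [-0.2, 0.0, -0.2]
grip_width: 0.0598
gripper_force: 64.8
```

```bash
python3 -c "
from h import *
goto([.522,.067,.27],165)"
```

```text
t 50.15 tcp [ 0.6207 -0.2171  0.242 ] rv [-0.35   3.111 -0.006] w 0.0598 gf 64.8 F [-0.2  0.  -0.2]
q [-0.05  0.44  0.4   1.6  -0.19  1.12  2.2 ] yaw 102.8
shift [ 0.1312  1.1952 -0.1192] turn [-0.0031  0.002  -0.3453]
```

Request:
apply_moves(
  rows=[
    [[0.08, 0.7, -0.1], [0, 0, -0.2]],
    [[0.08, 0.7, -0.1], [0, 0, -0.2]],
    [[0.08, 0.7, -0.1], [0, 0, -0.2]],
    [[0.08, 0.7, -0.1], [0, 0, -0.2]],
    [[0.08, 0.7, -0.1], [0, 0, -0.2]],
  ],
)

```text
clock: 50.78
tcp_pos: [0.5586, -0.049, 0.2598]
orientation: [1.299, -2.859, -0.001]
contact_force: [0.7, -0.8, -0.4]
grip_width: 0.0599
gripper_force: 65.0
```

```bash
python3 -c "
from h import *
goto([.522,.067,.25],165)"
```

```text
t 50.77 tcp [ 0.5586 -0.049   0.2598] rv [ 1.299e+00 -2.859e+00 -1.000e-03] w 0.0599 gf 65.0 F [ 0.7 -0.8 -0.4]
q [-0.22  0.25  0.24  1.8  -0.07  1.1   2.46] yaw 138.9
shift [-0.2532  0.4154  0.0395] turn [ 0.0003 -0.0002 -0.1451]
```

Request:
apply_moves(
  rows=[
    [[-0.253, 0.41, 0], [0, 0, -0.145]],
    [[-0.253, 0.41, 0], [0, 0, -0.145]],
    [[-0.253, 0.41, 0], [0, 0, -0.145]],
    [[-0.253, 0.41, 0], [0, 0, -0.145]],
    [[-0.253, 0.41, 0.04], [0, 0, -0.145]],
    [[-0.253, 0.41, 0.04], [0, 0, -0.145]],
  ],
)

```text
clock: 51.52
tcp_pos: [0.5231, 0.0644, 0.2491]
orientation: [1.906, -2.494, -0.001]
contact_force: [0.3, -0.7, -0.8]
grip_width: 0.0597
gripper_force: 65.1
```

```bash
python3 -c "
from h import *
goto([.522,.067,.197],165)"
```

```text
t 51.52 tcp [0.5231 0.0644 0.2491] rv [ 1.906e+00 -2.494e+00 -1.000e-03] w 0.0597 gf 65.1 F [ 0.3 -0.7 -0.8]
q [-0.33  0.2   0.11  1.88 -0.02  1.07  2.66] yaw 164.8
shift [-0.0091  0.0064  0.2084] turn [ 0.0007 -0.0005 -0.0012]
```

Request:
apply_moves(
  rows=[
    [[-0.009, 0.006, 0.05], [0, 0, 0]],
    [[-0.009, 0.006, 0.12], [0, 0, 0]],
    [[-0.009, 0.006, 0.17], [0, 0, 0]],
    [[-0.009, 0.006, 0.19], [0, 0, 0]],
    [[-0.009, 0.006, 0.205], [0, 0, 0]],
    [[-0.009, 0.006, 0.21], [0, 0, 0]],
    [[-0.009, 0.006, 0.21], [0, 0, 0]],
  ],
)

```text
clock: 52.4
tcp_pos: [0.5229, 0.068, 0.1982]
orientation: [-1.911, 2.493, -0.0]
contact_force: [0.3, -2.1, -1.2]
grip_width: 0.0599
gripper_force: 65.1
```

```bash
python3 -c "
from h import *
goto([.522,.067,.194],165)"
```

```text
t 52.4 tcp [0.5229 0.068  0.1982] rv [-1.911  2.493 -0.   ] w 0.0599 gf 65.1 F [ 0.3 -2.1 -1.2]
q [-0.33  0.26  0.1   1.93 -0.03  0.95  2.66] yaw 165.0
shift [0.0049 0.0024 0.0168] turn [-0.0001 -0.     -0.0003]
```

Request:
apply_moves(
  rows=[
    [[0.003, 0, 0.008], [0, 0, 0]],
    [[0.003, 0, 0.015], [0, 0, 0]],
    [[0.003, 0, 0.0177], [0, 0, 0.056]],
    [[0.003, 0, 0.02], [0, 0, 0.111]],
  ],
)

```text
clock: 52.9
tcp_pos: [0.5229, 0.0673, 0.1925]
orientation: [-1.442, 2.79, -0.001]
contact_force: [3.1, -1.7, -4.9]
grip_width: 0.0598
gripper_force: 65.7
```

```bash
python3 -c "
from h import *
o=st();print(o['moment'].round(2));goto([.522,.067,.194],165)"
```

```text
t 52.9 tcp [0.5229 0.0673 0.1925] rv [-1.442e+00  2.790e+00 -1.000e-03] w 0.0598 gf 65.7 F [ 3.1 -1.7 -4.9]
[-0.27 -0.61  0.17]
t 52.9 tcp [0.5229 0.0673 0.1925] rv [-1.442e+00  2.790e+00 -1.000e-03] w 0.0598 gf 65.7 F [ 3.1 -1.7 -4.9]
q [-0.38  0.26  0.16  1.94 -0.05  0.94  2.33] yaw 144.7
shift [ 0.0031  0.0023 -0.0059] turn [-0.0002 -0.     -0.1129]
```

Request:
apply_moves(
  rows=[
    [[0, 0, 0.004], [0, 0, 0.056]],
    [[0, 0, 0.007], [0, 0, 0.111]],
    [[0, 0, 0.01], [0, 0, 0.167]],
    [[0, 0, 0.0125], [0, 0, 0.222]],
    [[0, 0, 0.015], [0, 0, 0.278]],
    [[0, 0, 0.018], [0, 0, 0.333]],
    [[0, 0, 0.0205], [0, 0, 0.389]],
    [[0, 0, 0.023], [0, 0, 0.444]],
    [[0, 0, 0.026], [0, 0, 0.5]],
    [[0, 0, 0.0285], [0, 0, 0.556]],
  ],
)

```text
clock: 54.15
tcp_pos: [0.5223, 0.0681, 0.1855]
orientation: [-1.212, -2.898, -0.0]
contact_force: [1.2, 1.1, -1.8]
grip_width: 0.0597
gripper_force: 66.1
```

```bash
python3 -c "
from h import *
o=st();print(o['moment'].round(2));goto([.522,.067,.194],165)"
```

```text
t 54.15 tcp [0.5223 0.0681 0.1855] rv [-1.212 -2.898 -0.   ] w 0.0597 gf 66.1 F [ 1.2  1.1 -1.8]
[0.14 0.09 0.02]
t 54.15 tcp [0.5223 0.0681 0.1855] rv [-1.212 -2.898 -0.   ] w 0.0597 gf 66.1 F [ 1.2  1.1 -1.8]
q [-0.63  0.29  0.47  1.97 -0.16  0.92  0.69] yaw 44.6
shift [-0.0024 -0.0038 -0.0339] turn [ 2.000e-04 -2.000e-04 -6.688e-01]
```

Request:
apply_moves(
  rows=[
    [[0, 0, 0.003], [0, 0, 0.056]],
    [[0, 0, 0.0055], [0, 0, 0.111]],
    [[0, 0, 0.008], [0, 0, 0.167]],
    [[0, 0, 0.011], [0, 0, 0.222]],
    [[0, 0, 0.0135], [0, 0, 0.278]],
    [[0, 0, 0.016], [0, 0, 0.333]],
    [[0, 0, 0.0187], [0, 0, 0.389]],
    [[0, 0, 0.0213], [0, 0, 0.444]],
    [[0, 0, 0.024], [0, 0, 0.5]],
    [[0, 0, 0.0267], [0, 0, 0.556]],
  ],
)

```text
clock: 55.4
tcp_pos: [0.5232, 0.0687, 0.179]
orientation: [-2.999, -0.933, -0.002]
contact_force: [3.1, 1.0, -4.3]
grip_width: 0.06
gripper_force: 65.9
```

Request:
apply_moves(
  rows=[
    [[0, 0, 0.003], [0, 0, 0.056]],
    [[0, 0, 0.0055], [0, 0, 0.111]],
    [[0, 0, 0.008], [0, 0, 0.167]],
    [[0, 0, 0.011], [0, 0, 0.222]],
    [[0, 0, 0.0135], [0, 0, 0.278]],
    [[0, 0, 0.016], [0, 0, 0.333]],
    [[0, 0, 0.0187], [0, 0, 0.389]],
    [[0, 0, 0.0213], [0, 0, 0.444]],
    [[0, 0, 0.024], [0, 0, 0.5]],
  ],
)

```text
clock: 56.52
tcp_pos: [0.5238, 0.068, 0.1732]
orientation: [-2.78, 1.461, -0.004]
contact_force: [3.7, -1.1, -4.6]
grip_width: 0.0598
gripper_force: 66.0
```

```bash
python3 -c "
from h import *
o=st();print(o['moment'].round(2));goto([.522,.067,.170],-160)"
```

```text
t 56.52 tcp [0.5238 0.068  0.1732] rv [-2.78   1.461 -0.004] w 0.0598 gf 66.0 F [ 3.7 -1.1 -4.6]
[-0.36 -0.9   0.19]
t 56.52 tcp [0.5238 0.068  0.1732] rv [-2.78   1.461 -0.004] w 0.0598 gf 66.0 F [ 3.7 -1.1 -4.6]
q [-1.14  0.59  1.25  2.   -0.67  1.04 -2.11] yaw -145.4
shift [-0.0009  0.0082  0.0126] turn [-0.0007 -0.0005  0.0809]
```

Request:
apply_moves(
  rows=[
    [[0, 0, 0], [0, 0, 0]],
    [[0, 0, 0], [0, 0, 0]],
    [[0, 0, 0], [0, 0, 0]],
    [[0, 0, 0], [0, 0, -0.055]],
    [[0, 0, 0], [0, 0, -0.5]],
    [[0, 0, 0], [0, 0, -0.5]],
    [[0, 0, 0], [0, 0, -0.5]],
    [[0, 0, 0], [0, 0, -0.5]],
    [[0, 0, 0], [0, 0, -0.5]],
    [[0, 0, 0], [0, 0, -0.5]],
  ],
  jaw=0.9,
)

```text
clock: 57.78
tcp_pos: [0.5226, 0.0675, 0.1736]
orientation: [-3.095, -0.535, -0.001]
contact_force: [-0.4, 0.8, -0.7]
grip_width: 0.0809
gripper_force: 0.0
```

Request:
apply_moves(
  rows=[
    [[0, 0, 0], [0, 0, -0.15]],
    [[0, 0, 0], [0, 0, -0.15]],
    [[0, 0, 0], [0, 0, -0.15]],
    [[0, 0, 0], [0, 0, -0.15]],
  ],
)

```text
clock: 58.28
tcp_pos: [0.5227, 0.0674, 0.1736]
orientation: [-2.889, -1.231, -0.001]
contact_force: [0.4, -0.8, 0.6]
grip_width: 0.0812
gripper_force: 0.0
```

```bash
python3 -c "
from h import *
goto([.522,.067,.172],-60)"
```

```text
t 58.27 tcp [0.5227 0.0674 0.1736] rv [-2.889e+00 -1.231e+00 -1.000e-03] w 0.0812 gf 0.0 F [ 0.4 -0.8  0.6]
q [-0.87  0.36  0.78  1.99 -0.32  0.91 -0.69] yaw -43.8
shift [-0.0031 -0.0009  0.0065] turn [-0.0001 -0.0003  0.0898]
```

Request:
apply_moves(
  rows=[
    [[0, 0, 0], [0, 0, 0]],
    [[0, 0, 0], [0, 0, 0]],
    [[0, 0, 0], [0, 0, 0]],
    [[0, 0, 0], [0, 0, 0]],
    [[0, 0, 0], [0, 0, 0]],
  ],
  jaw=-1,
  newtons=60,
)

```text
clock: 58.9
tcp_pos: [0.5228, 0.0675, 0.1738]
orientation: [-2.89, -1.231, -0.001]
contact_force: [-1.6, -0.1, 4.4]
grip_width: 0.0599
gripper_force: 63.8
```

Request:
apply_moves(
  rows=[
    [[0, 0, 0.003], [0, 0, 0.056]],
    [[0, 0, 0.0055], [0, 0, 0.111]],
    [[0, 0, 0.008], [0, 0, 0.167]],
    [[0, 0, 0.011], [0, 0, 0.222]],
    [[0, 0, 0.0135], [0, 0, 0.278]],
    [[0, 0, 0.015], [0, 0, 0.3]],
  ],
)

```text
clock: 59.65
tcp_pos: [0.5238, 0.0672, 0.1734]
orientation: [-3.131, 0.22, -0.001]
contact_force: [-16.4, -0.4, 46.2]
grip_width: 0.0601
gripper_force: 67.9
```

```bash
python3 -c "
from h import *
o=st();print(o['moment'].round(2));goto([.522,.067,.170],-105)"
```

```text
t 59.65 tcp [0.5238 0.0672 0.1734] rv [-3.131e+00  2.200e-01 -1.000e-03] w 0.0601 gf 67.9 F [-16.4  -0.4  46.2]
[0.19 3.41 0.64]
t 59.65 tcp [0.5238 0.0672 0.1734] rv [-3.131e+00  2.200e-01 -1.000e-03] w 0.0601 gf 67.9 F [-16.4  -0.4  46.2]
q [-1.03  0.45  1.03  2.   -0.48  0.95 -1.47] yaw -98.0
shift [-0.0069  0.0018  0.0135] turn [-0.0009 -0.0001  0.0388]
```

Request:
apply_moves(
  rows=[
    [[0, 0, -0.01], [0, 0, -0.02]],
    [[0, 0, -0.014], [0, 0, -0.02]],
    [[0, 0, -0.014], [0, 0, -0.02]],
  ],
)

```text
clock: 60.02
tcp_pos: [0.5234, 0.0679, 0.1737]
orientation: [-3.139, 0.117, -0.002]
contact_force: [-1.2, 0.7, 9.2]
grip_width: 0.0599
gripper_force: 65.4
```

Request:
apply_moves(
  rows=[
    [[0, 0, 0], [0, 0, 0]],
    [[0, 0, 0], [0, 0, 0]],
    [[0, 0, 0], [0, 0, 0]],
    [[0, 0, 0], [0, 0, 0]],
    [[0, 0, -0.15], [0, 0, 0]],
    [[0, 0, -0.3], [0, 0, 0]],
    [[0, 0, -0.4], [0, 0, 0]],
    [[0, 0, -0.4], [0, 0, 0]],
  ],
  jaw=1,
)

```text
clock: 61.02
tcp_pos: [0.5237, 0.0676, 0.2745]
orientation: [-3.138, 0.115, -0.005]
contact_force: [0.6, 1.0, -0.2]
grip_width: 0.0853
gripper_force: 0.0
```

```bash
python3 - <<'E'
from h import *
o=st()
S=grab("side")
b,m=blobs(S,(3,150,60),(16,255,255),(180,150,215,190)); print(b[:2],"orig all: 310-ish (198.54,167.95), bbox 187,159,22,22; V-ell (197.15,165.34)")
m2=((m>0)&(S["hsv"][:,:,2]>175)).astype(np.uint8);m2=cv2.morphologyEx(m2,cv2.MORPH_CLOSE,np.ones((3,3)))
c=max(cv2.findContours(m2,cv2.RETR_EXTERNAL,cv2.CHAIN_APPROX_NONE)[0],key=cv2.contourArea);e=cv2.fitEllipse(cv2.convexHull(c));print(e,onz(S,*e[0],.221))
im=cv2.resize(S["img"][120:210,150:270],(800,600),interpolation=cv2.INTER_CUBIC);cv2.imwrite("pics/f1.png",im)
E
```

```text
t 61.02 tcp [0.5237 0.0676 0.2745] rv [-3.138  0.115 -0.005] w 0.0853 gf 0.0 F [ 0.6  1.  -0.2]
[(400, array([197.77, 169.45]), array([187, 159,  22,  22], dtype=int32))] orig all: 310-ish (198.54,167.95), bbox 187,159,22,22; V-ell (197.15,165.34)
((197.14596557617188, 165.28988647460938), (13.323714256286621, 19.78078842163086), 84.90608978271484) [0.52202753 0.06734114 0.221     ]
```

View pics/f1.png

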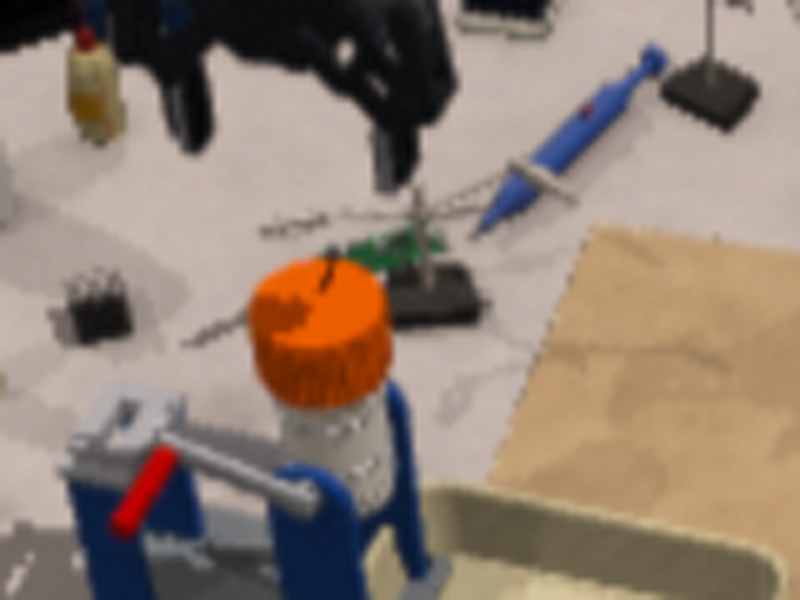

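The cap is back at its original height, with its ellipse at (197.15,165.29) against (197.15,165.34) before, and its line lies as it did at the start. It is fully seated, so the key is next.

```bash
python3 - <<'E'
from h import *
S=grab("side"); T=dict(S); T0=np.load("pics/top0.npy"); T=grab("top")
for f,im,n in((T,cv2.cvtColor(T0,cv2.COLOR_RGB2HSV)[:,:,2],"T"),(S,S["hsv"][:,:,2],"S")):
    c=proj(f,[.5288,.1822,.115]);print(n,c.round(2)); x0,y0=c.astype(int)-[9,8]
    print("start",x0,y0);print("\n".join(" ".join(f"{v:3d}" for v in r) for r in im[y0:y0+17,x0:x0+19]))
y=blobs(S,(20,150,120),(32,255,255),(110,150,280,250))[0][:1];print(y)
goto([.4525,.3055,.1],115)
E
```

```text
T [173.95 188.95]
start 164 180
171 173 172 170 167 163 158 157 159 156 159 158 156 156 156 158 158 148 133
173 172 171 169 170 163 161 159 162 160 159 157 160 158 156 158 157 148 130
171 172 172 168 168 164 161 160 161 161 160 159 161 162 158 160 156 144 125
170 170 169 170 166 163 160 162 157 160 157 158 160 159 158 158 155 137 112
172 168 167 166 164 161 160 160 159 152 146 139 146 156 158 157 151 131  99
171 169 170 168 163 162 159 160 153 144 128 101 115 146 160 161 155 134 102
168 167 166 164 160 157 160 158 151 140 122  89 107 138 160 160 159 155 132
152 150 147 153 150 156 160 158 155 135 112  99 113 145 158 161 165 168 155
120 120 120 120 135 151 159 158 148 129 110  98 124 154 157 157 162 161 144
106 107 108 110 131 148 157 158 147 125 102 106 130 153 159 161 161 155 134
111 111 115 119 139 155 159 157 149 130 114 110 139 157 161 162 160 150 122
120 121 122 136 154 159 160 157 148 131 115 115 145 152 160 159 159 142 114
119 122 137 158 163 158 159 159 149 131 115 118 140 156 157 161 155 134 104
118 126 148 169 168 159 157 158 149 131 121 115 133 155 159 156 144 116  96
123 
[... 1154 characters left out ...]
2 161 165 143
176 175 155 157 152 111 103 114 161 179 174 173 173 154 125 111 147 149 159
179 174 126 116 113  98  97 102 126 130 127 131 144 102  93 151 178 173 138
192 183 158 106  88  86  87  86  92  93  95  98  96  78 112 178 188 175 125
182 176 167 111  97  97  96  86  85  84  86  84  75  94 163 188 185 158  86
160 130 121 105 100 101 100  96  96  97  95  84  83 133 185 189 171 118  46
[(13, array([126.38, 203.54]), array([125, 200,   4,   9], dtype=int32))]
t 61.17 tcp [0.5219 0.0677 0.272 ] rv [ 3.139e+00 -1.150e-01 -2.000e-03] w 0.0848 gf 0.0 F [ 0.3  0.2 -0.6]
q [-1.16  0.31  1.14  1.89 -0.31  1.14 -1.55] yaw -94.2
shift [-0.3457 -0.9285  0.6883] turn [6.000e-04 0.000e+00 8.377e-01]
```

Request:
apply_moves(
  rows=[
    [[-0.346, -0.929, 0], [0, 0, -0.162]],
    [[-0.346, -0.929, 0], [0, 0, -0.162]],
    [[-0.346, -0.929, 0], [0, 0, -0.162]],
    [[-0.346, -0.929, 0], [0, 0, -0.162]],
    [[-0.346, -0.929, 0.2], [0, 0, -0.162]],
    [[-0.346, -0.929, 0.45], [0, 0, -0.162]],
    [[-0.346, -0.929, 0.68], [0, 0, -0.162]],
    [[-0.346, -0.929, 0.68], [0, 0, -0.162]],
    [[-0.346, -0.929, 0.68], [0, 0, -0.162]],
  ],
  jaw=0,
)

```text
clock: 62.3
tcp_pos: [0.4545, 0.3054, 0.1043]
orientation: [-3.068, -0.677, -0.002]
contact_force: [-0.9, -0.5, -0.1]
grip_width: 0.0427
gripper_force: 0.0
```

```bash
python3 - <<'E'
from h import *
goto([.4525,.3055,.027],-65)
S=grab("side")
y=blobs(S,(20,150,120),(34,255,255),(110,190,140,225));print(y[0][:2]); print("expect handle mid",proj(S,[.4525,.3055,.053]),proj(S,[.4525,.3055,.070]))
E
```

```text
t 62.3 tcp [0.4545 0.3054 0.1043] rv [-3.068e+00 -6.770e-01 -2.000e-03] w 0.0427 gf 0.0 F [-0.9 -0.5 -0.1]
q [-1.31  0.53  0.8   2.   -0.51  0.82 -1.35] yaw -65.1
shift [-0.0075 -0.0037  0.3091] turn [ 0.0001 -0.0004 -0.0006]
[(45, array([125.89, 204.96]), array([123, 200,   6,  12], dtype=int32))]
expect handle mid [126.42183133 206.46055252] [125.25388549 202.89876665]
```

Request:
apply_moves(
  rows=[
    [[-0.005, -0.003, 0.1], [0, 0, 0]],
    [[-0.005, -0.003, 0.2], [0, 0, 0]],
    [[-0.005, -0.003, 0.27], [0, 0, 0]],
    [[-0.005, -0.003, 0.307], [0, 0, 0]],
    [[-0.005, -0.003, 0.307], [0, 0, 0]],
  ],
)

```text
clock: 62.98
tcp_pos: [0.4522, 0.3058, 0.0265]
orientation: [-3.067, -0.678, -0.0]
contact_force: [-0.1, 0.8, -0.0]
grip_width: 0.0427
gripper_force: 0.0
```

Request:
apply_moves(
  rows=[
    [[0, 0, 0], [0, 0, 0]],
    [[0, 0, 0], [0, 0, 0]],
    [[0, 0, 0], [0, 0, 0]],
    [[0, 0, 0], [0, 0, 0]],
    [[0, 0, 0], [0, 0, 0]],
  ],
  jaw=-1,
  newtons=40,
)

```text
clock: 63.6
tcp_pos: [0.4524, 0.306, 0.0269]
orientation: [-3.067, -0.678, -0.001]
contact_force: [-1.1, -0.8, 5.5]
grip_width: 0.0111
gripper_force: 41.3
```

```bash
python3 - <<'E'
from h import *
o=goto([.4525,.3055,.027],-65);print(telemetry.get_obs()["moment"].round(2))
S=grab("side");T=grab("top")
print(blobs(S,(20,150,120),(34,255,255),(110,190,140,225))[0][:2],blobs(T,(20,150,120),(34,255,255),(120,200,160,235))[0][:2])
E
```

```text
t 63.6 tcp [0.4524 0.306  0.0269] rv [-3.067e+00 -6.780e-01 -1.000e-03] w 0.0111 gf 41.3 F [-1.1 -0.8  5.5]
q [-1.22  0.64  0.68  2.04 -0.63  0.68 -1.26] yaw -65.1
shift [-0.0006  0.0019 -0.0003] turn [-0.0002 -0.0003 -0.0004]
[-0.11  0.27 -0.01]
[(11, array([125.36, 206.73]), array([124, 205,   4,   5], dtype=int32))] [(10, array([138.5, 221.2]), array([137, 220,   4,   3], dtype=int32))]
```

Request:
apply_moves(
  rows=[
    [[0, 0, -0.06], [0, 0, 0]],
    [[0, 0, -0.14], [0, 0, 0]],
    [[0, 0, -0.3], [0, 0, 0]],
    [[0, 0, -0.5], [0, 0, 0]],
    [[0, 0, -0.55], [0, 0, 0]],
    [[0, 0, -0.55], [0, 0, 0]],
  ],
)

```text
clock: 64.45
tcp_pos: [0.4521, 0.3062, 0.1648]
orientation: [-3.066, -0.679, -0.002]
contact_force: [-0.2, -0.2, -0.6]
grip_width: 0.0114
gripper_force: 40.5
```

```bash
python3 - <<'E'
from h import *
goto([.529,.1823,.155],-93.3)
E
```

```text
t 64.45 tcp [0.4521 0.3062 0.1648] rv [-3.066e+00 -6.790e-01 -2.000e-03] w 0.0114 gf 40.5 F [-0.2 -0.2 -0.6]
q [-1.38  0.44  0.88  1.96 -0.43  0.93 -1.42] yaw -65.0
shift [0.0695 0.579  0.0387] turn [-0.0006 -0.0005  0.157 ]
```

Request:
apply_moves(
  rows=[
    [[0.07, 0.579, 0], [0, 0, 0.157]],
    [[0.07, 0.579, 0], [0, 0, 0.157]],
    [[0.07, 0.579, 0], [0, 0, 0.157]],
    [[0.07, 0.579, 0], [0, 0, 0.157]],
    [[0.07, 0.579, 0.03], [0, 0, 0.157]],
    [[0.07, 0.579, 0.03], [0, 0, 0.157]],
    [[0.07, 0.579, 0.03], [0, 0, 0.157]],
  ],
)

```text
clock: 65.32
tcp_pos: [0.5283, 0.1828, 0.1559]
orientation: [-3.14, 0.087, 0.001]
contact_force: [-0.2, -0.3, -0.2]
grip_width: 0.0111
gripper_force: 40.5
```

```bash
python3 - <<'E'
from h import *
goto([.529,.1823,.135],-93.3)
S=grab("side")
o=telemetry.get_obs();p=o["tcp_pos"]
print(blobs(S,(18,120,90),(36,255,255),(140,130,200,200))[0][:3])
for dz in(.003,.009,.026,.043):
    print(dz,[proj(S,p+[dx,0,dz]).round(1) for dx in(-.016,0,.016)])
c=proj(S,p+[0,0,.01]).astype(int);x0,y0=c-[14,14];print(x0,y0)
cv2.imwrite("pics/g1.png",cv2.resize(S["img"][y0:y0+36,x0:x0+36],(600,600),interpolation=cv2.INTER_CUBIC))
E
```

```text
t 65.33 tcp [0.5283 0.1828 0.1559] rv [-3.14e+00  8.70e-02  1.00e-03] w 0.0111 gf 40.5 F [-0.2 -0.3 -0.2]
q [-1.17  0.53  0.98  1.94 -0.54  0.96 -1.55] yaw -93.2
shift [0.003  0.0018 0.0837] turn [-0.      0.0002  0.0006]
[(26, array([143.38, 175.46]), array([140, 173,   8,   6], dtype=int32)), (23, array([162.13, 169.22]), array([161, 164,   4,  11], dtype=int32))]
0.003 [array([163.4, 176.4]), array([165.4, 173. ]), array([167.3, 169.6])]
0.009 [array([163.1, 175. ]), array([165.1, 171.6]), array([167. , 168.2])]
0.026 [array([162.2, 171. ]), array([164.2, 167.6]), array([166.2, 164.2])]
0.043 [array([161.3, 166.9]), array([163.3, 163.5]), array([165.3, 160.2])]
151 157
```

View pics/g1.png

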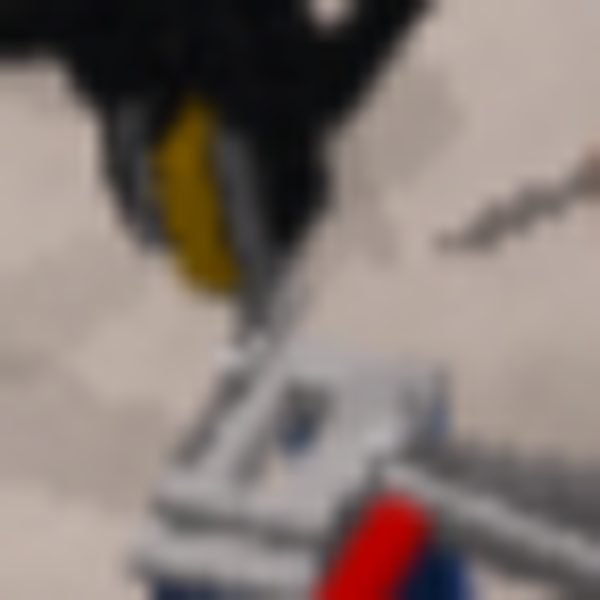

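Request:
apply_moves(
  rows=[
    [[0.002, 0.001, 0.04], [0, 0, 0]],
    [[0.002, 0.001, 0.075], [0, 0, 0]],
    [[0.002, 0.001, 0.09], [0, 0, 0]],
    [[0.002, 0.001, 0.1], [0, 0, 0]],
    [[0.002, 0.001, 0.106], [0, 0, 0]],
    [[0.002, 0.001, 0.112], [0, 0, 0]],
    [[0.002, 0.001, 0.112], [0, 0, 0]],
  ],
)

```text
clock: 66.25
tcp_pos: [0.5291, 0.1815, 0.1281]
orientation: [3.14, -0.091, -0.001]
contact_force: [-1.8, -0.0, -1.0]
grip_width: 0.0117
gripper_force: 40.5
```

Request:
apply_moves(
  rows=[
    [[0, 0, 0.01], [0, 0, 0]],
    [[0, 0, 0.02], [0, 0, 0]],
    [[0, 0, 0.03], [0, 0, 0]],
    [[0, 0, 0.038], [0, 0, 0]],
    [[0, 0, 0.046], [0, 0, 0]],
    [[0, 0, 0.046], [0, 0, 0]],
  ],
)

```text
clock: 67.0
tcp_pos: [0.5292, 0.1815, 0.1164]
orientation: [3.14, -0.091, -0.0]
contact_force: [-3.0, -0.5, -0.8]
grip_width: 0.0115
gripper_force: 40.5
```

Request:
apply_moves(
  rows=[
    [[0, 0, 0.004], [0, 0, 0]],
    [[0, 0, 0.008], [0, 0, 0]],
    [[0, 0, 0.012], [0, 0, 0]],
    [[0, 0, 0.016], [0, 0, 0]],
    [[0, 0, 0.016], [0, 0, 0]],
  ],
)

```text
clock: 67.62
tcp_pos: [0.5296, 0.1815, 0.1127]
orientation: [3.14, -0.091, 0.001]
contact_force: [0.2, 0.3, -1.3]
grip_width: 0.0112
gripper_force: 40.4
```

Request:
apply_moves(
  rows=[
    [[0, 0, 0.003], [0, 0, 0]],
    [[0, 0, 0.006], [0, 0, 0]],
    [[0, 0, 0.009], [0, 0, 0]],
    [[0, 0, 0.009], [0, 0, 0]],
  ],
)

```text
clock: 68.12
tcp_pos: [0.5296, 0.1815, 0.1118]
orientation: [-3.139, 0.091, 0.0]
contact_force: [-4.3, -1.2, 13.9]
grip_width: 0.0116
gripper_force: 42.7
```

Request:
apply_moves(
  rows=[
    [[0, 0, -0.003], [0, 0, 0]],
    [[0, 0, -0.003], [0, 0, -0.056]],
    [[0, 0, -0.003], [0, 0, -0.111]],
    [[0, 0, -0.003], [0, 0, -0.167]],
    [[0, 0, -0.003], [0, 0, -0.222]],
    [[0, 0, -0.003], [0, 0, -0.278]],
  ],
)

```text
clock: 68.88
tcp_pos: [0.5304, 0.1815, 0.1119]
orientation: [2.88, 1.253, 0.003]
contact_force: [0.2, 0.5, 1.8]
grip_width: 0.0116
gripper_force: 40.9
```

```bash
python3 - <<'E'
from h import *
print(telemetry.get_obs()["moment"].round(2));goto([.529,.182,.112],-3.3)
E
```

```text
[-0.09 -0.1  -0.01]
t 68.88 tcp [0.5304 0.1815 0.1119] rv [2.88  1.253 0.003] w 0.0116 gf 40.9 F [0.2 0.5 1.8]
q [-0.96  0.5   0.68  1.96 -0.42  0.82 -0.79] yaw -43.0
shift [-0.0023 -0.0053 -0.0003] turn [ 0.0005 -0.0004 -0.2204]
```

Request:
apply_moves(
  rows=[
    [[0, -0.003, 0], [0, 0, -0.056]],
    [[0, -0.003, 0], [0, 0, -0.111]],
    [[0, -0.003, 0], [0, 0, -0.167]],
    [[0, -0.003, 0], [0, 0, -0.222]],
    [[0, -0.003, 0], [0, 0, -0.222]],
  ],
)

```text
clock: 69.5
tcp_pos: [0.5298, 0.1818, 0.1119]
orientation: [2.287, 2.153, 0.003]
contact_force: [0.6, -1.1, 5.5]
grip_width: 0.0114
gripper_force: 41.2
```

```bash
python3 - <<'E'
from h import *
print(telemetry.get_obs()["moment"].round(2));goto([.529,.182,.112],-3.3)
E
```

```text
[-0.19 -0.12  0.06]
t 69.5 tcp [0.5298 0.1818 0.1119] rv [2.287 2.153 0.003] w 0.0114 gf 41.2 F [ 0.6 -1.1  5.5]
q [-0.83  0.45  0.5   1.96 -0.3   0.8  -0.22] yaw -3.4
shift [ 0.0007 -0.0032 -0.0003] turn [ 0.0005 -0.0003 -0.0008]
```

Request:
apply_moves(
  rows=[
    [[0, 0, 0], [0, 0, 0]],
    [[0, 0, 0], [0, 0, 0]],
    [[0, 0, 0], [0, 0, 0]],
    [[0, 0, 0], [0, 0, 0]],
    [[0, 0, -0.1], [0, 0, 0]],
    [[0, 0, -0.25], [0, 0, 0]],
    [[0, 0, -0.45], [0, 0, 0]],
    [[0, 0, -0.7], [0, 0, 0]],
    [[0, 0, -0.7], [0, 0, 0]],
  ],
  jaw=0,
)

```text
clock: 70.62
tcp_pos: [0.5317, 0.1827, 0.2913]
orientation: [2.284, 2.154, 0.015]
contact_force: [0.3, 0.2, -0.7]
grip_width: 0.0426
gripper_force: 0.0
```

```bash
python3 - <<'E'
from h import *
st();S=grab("side");T=grab("top")
b,m=blobs(S,(20,150,90),(36,255,255),(150,150,185,200));print("yellow",b[:3])
for dx,dy in((0,0),(0,-.016),(0,.016)): print(proj(S,[.5298+dx,.1818+dy,.121]).round(1),proj(S,[.5298+dx,.1818+dy,.155]).round(1))
print("cap",blobs(S,(3,150,60),(16,255,255),(180,150,215,190))[0][:1]);print("handle",blobs(S,(0,150,80),(4,255,255),(150,170,190,210))[0][:1])
print("caps",caps(S))
print("mat dark",blobs(S,(0,0,0),(180,255,75),(280,190,345,275))[0])
print(blobs(T,(20,150,90),(36,255,255),(160,170,190,205))[0][:3])
E
```

```text
t 70.62 tcp [0.5317 0.1827 0.2913] rv [2.284 2.154 0.015] w 0.0426 gf 0.0 F [ 0.3  0.2 -0.7]
yellow [(88, array([165.82, 177.2 ]), array([161, 172,  11,  11], dtype=int32))]
[167.6 181.4] [166.  173.7]
[172.3 182.2] [170.7 174.5]
[163.  180.6] [161.3 172.9]
cap [(402, array([197.77, 169.45]), array([187, 159,  22,  22], dtype=int32))]
handle [(44, array([171.5 , 192.25]), array([168, 187,   9,  13], dtype=int32))]
caps [(10, [240.5, 213.0], [0.545, -0.053]), (66, [240.8, 221.6], [0.509, -0.064])]
mat dark [(102, array([295.76, 255.82]), array([286, 249,  19,  12], dtype=int32))]
[(38, array([172.  , 187.55]), array([167, 186,  11,   4], dtype=int32))]
```

```bash
python3 -c "
from bench import job
print(job.hand_in())"
```

```text
the job is handed in; nothing more can be done
None
```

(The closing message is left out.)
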